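Sort stone samples by drag and log the batch

TASK

The stone samples on the glass sheet look alike, but some are polished underneath and some left rough, which only their drag when slid across the glass can tell: lay the rough ones in the blue tray and the polished ones in the yellow tray, flat on the tray's floor, never stacked. When all are sorted, take the red stylus from its stand, press the counter's recessed orange button fully in with its tip to log the batch, and stand the stylus tip down in its stand again. Leave the other things on the desk where they are.

Things in the scene. Friction and masses are not known exactly. Their poses are not given: they have to be found in the camera images.
- sample_a_mid (a point): one of the dark stone samples, all alike to look at: block 56 mm (its x) by 42 mm (its y) by 25 mm high, about 0.175 kg, lying on the glass at the start. The point is its centre, 12.5 mm above its underside; z is up. Its sides and top grip alike; only the underside differs: polished (friction coefficient on anything about 0.14) or left rough (about 0.75). Which it is changes from start to start, whatever the letter, and all may be of one kind. May be absent
- sample_b_mid (a point): as sample_a_mid, another of the four or five look-alike stone samples; may be absent
- sample_c_mid (a point): as sample_a_mid, another of the four or five look-alike stone samples; may be absent
- sample_d_mid (a point): as sample_a_mid, another of the four or five look-alike stone samples; may be absent
- sample_e_mid (a point): as sample_a_mid, another of the four or five look-alike stone samples; may be absent
- sample_f_mid (a point): as sample_a_mid, another of the four or five look-alike stone samples; may be absent
- glass_sheet: flat fixed sheet of pale green glass, 320 mm (its x) by 290 mm (its y), 6 mm thick, on which the samples lie; origin at the centre of its underside, on the desk. Samples stand on it in two rows 130 mm apart along its x, 105 mm or more apart along its y, turned a little
- blue_tray: blue shallow tray, fixed, outside 326 mm (its x) by 88 mm (its y), walls 3 mm thick and 10 mm high, floor 3 mm thick; holds five samples end to end along its x (centres 62 mm apart). Origin at the centre of its underside, on the desk. For the rough samples
- yellow_tray: yellow shallow tray, fixed, outside 326 mm (its x) by 88 mm (its y), walls 3 mm thick and 10 mm high, floor 3 mm thick; holds five samples end to end along its x (centres 62 mm apart). Origin at the centre of its underside, on the desk. For the polished samples
- stylus_grip (a point): point on the axis of the red stylus, 80 mm above its tip; z runs up along the stylus away from the tip. 106 mm long, 0.06 kg: tip 6 mm across and 30 mm long, then a cone 8 mm long widening to the handle, 18 mm across, from 38 to 98 mm above the tip, then a head 28 mm across and 8 mm thick. At the start it stands tip down in the stand, with 44 mm of handle showing between the stand and the head
- stylus_tip (a point): centre of the end of the stylus tip; same axes as stylus_grip
- stylus_stand: fixed wooden block 50 by 50 by 60 mm high with an upright hole in the middle of its top; origin at the centre of its underside, on the desk
- stylus_stand_hole0 (a point): centre of the hole's mouth in the top of the stand, 60 mm above the desk; hole 22 mm across and 54 mm deep, on whose floor the stylus tip stands
- counter: fixed white counter box, 80 mm (its x) by 60 mm (its y) by 32 mm high, with a grey display at its +x end and a round recess at its -x end; origin at the centre of its underside
- button_top (a point): centre of the top of the orange log button (12 mm across), which lies 8 mm below the top of the counter in a recess 17 mm across; moves down with the button
- log_button (a joint): travel of the spring button in m: 0 when up, 0.004 fully in; needs about 1.2 N to start and 4 N to be fully in, springs back when let go
- eraser: white eraser 42 x 18 x 12 mm, bystander beside the glass; origin under its centre
- usb_stick: black USB stick, 52 x 17 x 8 mm, bystander beside the glass; origin under its centre
- note_block: yellow block of notes 76 x 76 x 25 mm, bystander; origin under its centre
- tape_roll: amber roll of tape 76 mm across and 20 mm high, bystander; origin under its centre
Not all that is in view belongs to the job. Leave any turquoise look-alike of the part that bears sample_b_mid alone.

How it is judged:
By the outcome, as a careful person would: the job done as asked, in the order asked, and still so for the second after the job is handed in, with the robot touching nothing.
Of sample_a, sample_b, sample_c, sample_d, sample_e, sample_f only 4 to 5 are there at a start; the rules pass over those that are not, and their reading is None.
At some moment in a run one of sample_a, sample_b, sample_c, sample_d, sample_e, sample_f may be knocked a few centimetres aside while the robot is not near it.
Once in a run the grip may slacken for a moment while it holds something.
It also fails if it takes over 200 s, if anything falls off the work surface, if the arm or the gripper's body presses on something with over 40 N, if the wrist force passes 120 N, or if a joint passes its speed limit or range.

ROBOT

A 7-joint arm with a two-finger parallel gripper is mounted at the origin on the work surface. World frame = base frame: x ahead of the robot, y to its left, z up, the work surface at z = 0. Lengths are in m, angles in rad, forces in N, time in s.
With the tool pointing down it reaches from about 0.425 to 0.925 m from the base axis. Payload 6.8 kg.
Tool frame: the origin (TCP) lies on the centre line of the jaws, within the pads' length; the fingertips stand 8 mm ahead of it and the grasp point (between the pads) lies 11 mm behind it (bot.tips_ahead is the distance from the TCP to the fingertips, in m); z points along the fingers, y is the line along which they close (so a half turn about z gives the same grasp; the last joint's range is limited). The gripper opens to 85 mm and grips with 20 to 120 N. Pads are 22 mm wide; open, the fingers measure 114 mm over their backs; the gripper's body (76 mm by 85 mm) begins 54 mm behind the grasp point. The pads swing forward as they close: fully open they stand 13 mm farther back than shut.
Start: joints at [1.063, 0.477, 0.022, 1.555, -0.011, 1.109, -0.083], TCP at [0.263, -0.622, 0.239] pointing down, gripper open.
Joint ranges: [-2.96, 2.96], [-0.34, 2.1], [-1.41, 1.46], [0.24, 2.44], [-1.37, 4.51], [0.17, 1.92], [-2.96, 2.96]. Speed limits (rad/s): [2.39, 2.39, 3.14, 3.14, 3.14, 3.14, 3.14].

INTERFACE

Orientations are given as a unit quaternion [w, x, y, z].
In Python, from station import bot gives the robot as it stands.
- The arm moves only by the tool send_rows, never from a script. Its argument "deltas" is text: rows parted by semicolons, each of 4 numbers parted by spaces: the shift along the tool's x, y, z in m, then the turn about the tool's z in degrees. In form: x y z spin; .... A call has 1 to 5 rows; each row is the pose to reach, as a shift and turn from the pose commanded when the call began, along the tool's axes at that moment; what a row does not reach only later rows make up. A row lasts 1/10 s, in which the tool goes at most 50 mm and 8.59 degrees, less where a joint would pass 70% of its speed; a pose out of reach is approached as far as the arm can. A call with a gripper value outside its range is refused whole. "claw" is the opening, from 0 (shut) to 1 (fully open), set as the call begins (left out, the last holds). The fingers move at their own pace and stop on an object; "force" is the grip in N (left out, the last holds). Time passes only in rows, so rows that repeat a pose let the fingers close. It gives the time, the measured TCP pose, the force, the opening and the grip force at its end, in the units of the state.
- bot.get_obs(): the state, without advancing time (a new reading comes with each control period).
- bot.read_camera(name): name is "scene" or "side" or "wrist"; returns a dict with "img" (480x640x3 uint8, red, green, blue), "depth" (480x640 float32, m along the optical axis (not along the pixel's ray), 0 where there is no reading), "fx", "fy", "cx", "cy" (pixels), "camera_from_world" (4x4, takes a point from world to camera coordinates). Camera axes: x right, y up, looking along -z (the intrinsics and any distortion apply to the point x, -y, -z); pixel columns grow to the right and rows downward; lengths in m; the calibration is good to about 2 mm. A picture is of the moment at which its call begins.
- bot.hand_in(): hands the job in; it is judged then, once.
Trained networks look in a picture, given as the dict that the camera call returned (one of the last four; its "shot" number tells which), for a name from the list of things; names that differ only in an ending like _2 or _b are one class to them, and where a whole thing is asked for, a point or a joint stands for the part that bears it (a point fixed in the world has none). Each returns a list of dicts, best first, with "confidence" (0 to 1); they miss things now and then, are a little off and sometimes report something else, mostly with a low value. They report only what shows in the picture. A call takes as long as a camera call. They do not tell look-alikes from the thing itself.
- bot.masks_of(picture, query): "mask" (480x640 bool, what is visible of it).
- bot.landmark_of(picture, query): "xyz" ([x, y, z] in m, in world coordinates, good to about 4 mm: a listed point, or the origin of a listed thing).
The state is a dict: "t": time; "q": joint angles; "joint_vel": joint speeds; "joint_torque": joint torques, N m; "eef_pos": TCP position; "tool_rot": TCP orientation; "contact_force": force on the tool from outside, world axes, zero at the start; "torque": the same for the moment, N m; "gripper_width": opening from 0.0 (shut) to 1.0 (fully open); "grasp_force": force on a finger pad.
Only numpy, scipy, OpenCV 4.12 (cv2) and the standard library are available. Lean on these libraries where they do the work, as an engineer would, in place of code of your own. Each camera call takes 0.05 s, during which the arm holds its last target. There are 200 camera calls.

## Working session

There is one attempt and no reset: what is moved stays moved. The work goes in short steps, Python scripts to look and compute and a tool call to move; the robot and the scene stay as the last step left them, time stands still between calls to the robot, and variables do not carry over. Pictures are saved under pics/ and viewed, at most 14 in all, crops included, and the job is handed in when it is done.

Besides the shell and the picture viewer there is one more tool, called after "Call:" as name(argument=value, ...) on one line, values as JSON. send_rows: Moves the arm, as the interface text tells. Its arguments: {"type":"object","properties":{"deltas":{"type":"string"},"claw":{"type":"number"},"force":{"type":"number"}},"required":["deltas"]}

```bash
mkdir -p pics; ls
cat > h.py <<'E'
import numpy as np, cv2
from station import bot
def shot(cam,name=None):
    p=bot.read_camera(cam)
    if name: cv2.imwrite(f'pics/{name}.png',p['img'][:,:,::-1])
    return p
def cloud(p):
    d=p['depth'];v,u=np.mgrid[0:480,0:640]
    X=np.stack([(u-p['cx'])/p['fx']*d,-(v-p['cy'])/p['fy']*d,-d,np.ones_like(d)],-1)
    return (X@np.linalg.inv(p['camera_from_world']).T)[...,:3]
def px(p,w):
    c=p['camera_from_world']@np.r_[w,1]
    return p['cx']+p['fx']*c[0]/-c[2],p['cy']+p['fy']*c[1]/c[2]
E
python3 - <<'E'
from h import *
o=bot.get_obs();print(o)
for c in ['scene','side']:
    p=shot(c,c+'0');print(c,p.keys(),np.linalg.inv(p['camera_from_world'])[:3,3])
    for n in ['sample_a_mid','glass_sheet','blue_tray','yellow_tray','stylus_grip','stylus_tip','stylus_stand','stylus_stand_hole0','counter','button_top','eraser','usb_stick','note_block','tape_roll']:
        for r in bot.landmark_of(p,n):
            if r['confidence']>.3: print(n,np.round(r['xyz'],3),round(r['confidence'],2),np.round(px(p,r['xyz'])))
E
```

```text
pics
{'t': 0.0, 'q': array([ 1.06288699,  0.47777983,  0.02231707,  1.55644918, -0.01149859,
        1.10930514, -0.08309577]), 'joint_vel': array([ 7.29323742e-04, -1.09420177e-03,  1.38637450e-03,  4.00040556e-05,
       -2.65411256e-04, -6.10930190e-05, -5.24088758e-04]), 'joint_torque': array([-2.41280293e-05, -5.96447539e+01,  1.60782505e+00, -2.81192994e+01,
        1.25015658e-02,  9.33681760e-03,  1.27766094e-05]), 'eef_pos': array([ 0.26251348, -0.62123356,  0.23833982]), 'tool_rot': array([-8.74239323e-04,  9.80080481e-01,  1.98598661e-01, -2.41000496e-04]), 'contact_force': array([-0.92226411, -0.38123765, -0.61934289]), 'torque': array([ 0.02490542, -0.00088383,  0.00068723]), 'grasp_force': 0.0, 'gripper_width': 1.003214593117779}
scene dict_keys(['img', 'depth', 'fx', 'fy', 'cx', 'cy', 'camera_from_world', 'shot']) [1.06753646 1.14058121 0.93066672]
glass_sheet [0.545 0.008 0.001] 0.74 [294. 276.]
blue_tray [ 0.48   0.328 -0.001] 0.95 [377. 339.]
yellow_tray [ 0.467 -0.323 -0.002] 0.67 [271. 217.]
stylus_grip [0.637 0.225 0.088] 0.45 [299. 306.]
stylus_stand [ 0.64   0.
[... 489 characters left out ...]
67125678]
glass_sheet [0.544 0.012 0.   ] 0.85 [290. 246.]
blue_tray [ 0.474  0.328 -0.002] 0.9 [201. 339.]
blue_tray [ 0.641  0.224 -0.   ] 0.49 [193. 273.]
yellow_tray [ 0.469 -0.326  0.001] 0.73 [395. 201.]
stylus_grip [0.642 0.224 0.083] 0.56 [186. 243.]
stylus_tip [0.598 0.109 0.018] 0.58 [244. 250.]
stylus_stand [0.645 0.225 0.   ] 0.72 [191. 272.]
stylus_stand_hole0 [0.64  0.225 0.055] 0.71 [188. 254.]
counter [ 0.659 -0.218 -0.003] 0.72 [317. 194.]
counter [0.597 0.112 0.019] 0.61 [243. 251.]
eraser [ 0.498 -0.212  0.   ] 0.48 [361. 214.]
usb_stick [0.505 0.211 0.001] 0.56 [237. 298.]
note_block [ 0.71  -0.359 -0.001] 0.79 [334. 169.]
tape_roll [ 0.695  0.381 -0.001] 0.87 [115. 299.]
```

Run:
```python
from h import *
for c in ['scene','side']:
    p=shot(c)
    for r in bot.landmark_of(p,'sample_b_mid'): print(c,np.round(r['xyz'],3),round(r['confidence'],2))
    P=cloud(p);z=P[...,2]
    m=((z>.024)&(z<.038)&(P[...,0]>.37)&(P[...,0]<.73)&(abs(P[...,1])<.17)).astype(np.uint8)
    n,l,s,_=cv2.connectedComponentsWithStats(m)
    for i in range(1,n):
        if s[i,4]>40:
            q=P[l==i]; q=q[abs(q[:,2]-.031)<.003]
            if len(q)<20: continue
            print('  top',cv2.minAreaRect((q[:,:2]*1000).astype(np.float32)),q[:,2].mean().round(4),s[i],p['img'][l==i].mean(0).round())
```

```text
scene [0.178 0.325 0.011] 0.66
scene [0.482 0.117 0.02 ] 0.64
  top ((612.3750610351562, -93.48401641845703), (48.79304122924805, 55.85292434692383), 84.70201110839844) 0.0312 [246 250  23  14 215] [70. 66. 60.]
  top ((477.69537353515625, 8.497941970825195), (59.08776092529297, 48.04350662231445), 8.005159378051758) 0.0314 [304 254  25  16 229] [68. 66. 60.]
  top ((482.1348571777344, 118.97181701660156), (59.654422760009766, 46.274864196777344), 0.23887281119823456) 0.0315 [321 275  26  17 257] [68. 66. 60.]
  top ((604.5401611328125, 113.20228576660156), (58.15793991088867, 46.11538314819336), 2.781606912612915) 0.0317 [278 287  27  19 235] [72. 68. 62.]
side [0.484 0.117 0.022] 0.71
side [0.175 0.326 0.012] 0.65
  top ((611.6065063476562, -94.87983703613281), (44.92000961303711, 59.16766357421875), 84.60224914550781) 0.031 [287 201  26  16 242] [72. 69. 67.]
  top ((603.9082641601562, 113.68688201904297), (58.027870178222656, 46.05817413330078), 4.397496223449707) 0.0317 [226 237  30  20 351] [70. 67. 66.]
  top ((476.6226806640625, 9.51198959350586), (57.82163619995117, 45.5942268371582), 9.186768531799316) 0.0317 [297 239  31  19 348] [69. 67. 65.]
  top ((481.193115234375, 119.53543090820312), (43.1226921081543, 57.305015563964844), 88.34146881103516) 0.0316 [261 260  32  23 407] [70. 67. 65.]
```

View pics/scene0.png

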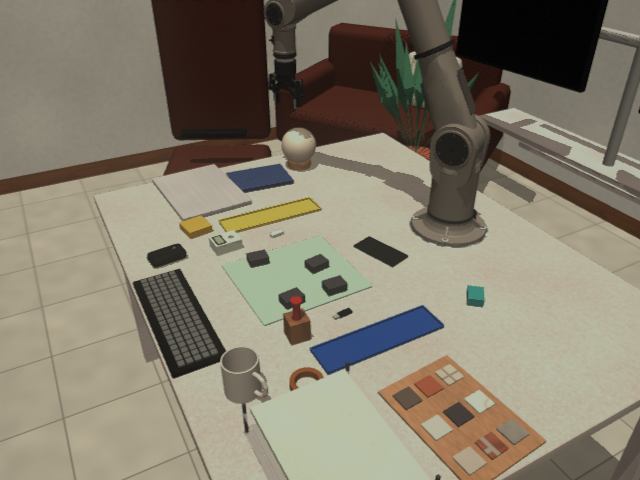

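View pics/side0.png

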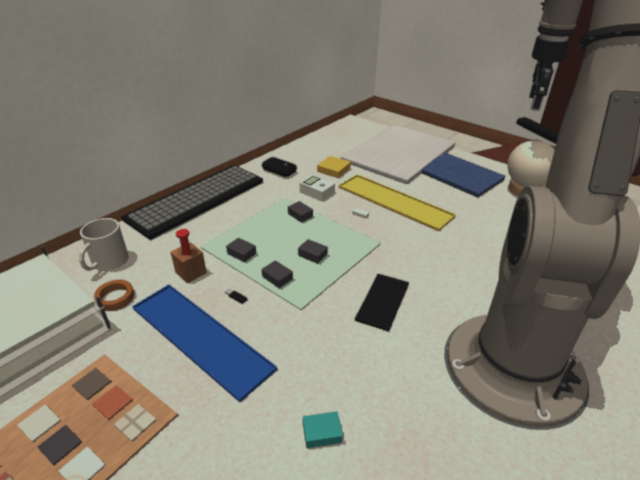

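Run:
```python
from h import *
for c in ['scene','side']:
    p=shot(c);P=cloud(p)
    for n,zl,zh in [('blue_tray',-.01,.02),('yellow_tray',-.01,.02),('counter',.027,.037),('stylus_stand',.055,.065),('glass_sheet',0,.012)]:
        r=bot.masks_of(p,n)
        if not r: print(c,n,'none');continue
        q=P[r[0]['mask']]; q=q[(q[:,2]>zl)&(q[:,2]<zh)]
        print(c,n,round(r[0]['confidence'],2),cv2.minAreaRect((q[:,:2]*1000).astype(np.float32)),len(q),q[:,2].mean().round(4))
    print([ (np.round(r['xyz'],4),r['confidence']) for r in bot.landmark_of(p,'button_top')])
```

```text
scene blue_tray 0.6 ((479.251708984375, 329.1150817871094), (94.05317687988281, 328.6251525878906), 89.89973449707031) 3674 0.0049
scene yellow_tray 0.71 ((466.1695556640625, -328.85357666015625), (127.51951599121094, 338.2153625488281), 89.36502075195312) 1684 0.0047
scene counter 0.73 ((661.6129150390625, -219.0247802734375), (82.21575164794922, 67.66126251220703), 3.5726985931396484) 322 0.0327
scene stylus_stand 0.75 ((645.685546875, 227.86598205566406), (55.160560607910156, 52.15117263793945), 83.05104064941406) 229 0.0605
scene glass_sheet 0.57 ((544.6631469726562, 7.50531005859375), (323.06536865234375, 301.6536560058594), 1.3498382568359375) 5870 0.0069
[]
side blue_tray 0.72 ((483.4842529296875, 326.1715393066406), (340.3681640625, 95.73926544189453), 0.12355310469865799) 6723 0.0042
side yellow_tray 0.81 ((476.3167724609375, -330.4971008300781), (111.83487701416016, 339.6810607910156), 89.48552703857422) 2370 0.0046
side counter 0.86 ((660.8334350585938, -219.31546020507812), (81.93616485595703, 66.24140930175781), 2.8465359210968018) 356 0.0323
side stylus_stand 0.9 ((643.8875732421875, 227.75), (51.06351089477539, 52.443260192871094), 84.03766632080078) 291 0.0598
side glass_sheet 0.59 ((547.4574584960938, 9.806900024414062), (327.2129211425781, 292.32464599609375), 1.2073825597763062) 8109 0.0064
[(array([ 0.4774,  0.3328, -0.0021]), 0.2)]
```

Call:
send_rows(deltas="0.03 -0.03 0 8; 0.06 -0.06 0 16; 0.09 -0.09 0 22.9; 0.12 -0.13 0 22.9; 0.15 -0.17 0 22.9")

```text
t: 2.9
eef_pos: [0.3352, -0.4051, 0.2394]
tool_rot: [0.0, 1.0, -0.0, 0.0]
contact_force: [0.8, -0.1, 0.2]
gripper_width: 0.998
grasp_force: 0.0
```

Call:
send_rows(deltas="0.033 -0.037 0 2; 0.066 -0.074 0 4; 0.099 -0.111 0 5.3; 0.132 -0.148 0 5.3; 0.165 -0.185 0 5.3")

```text
t: 3.4
eef_pos: [0.5009, -0.2202, 0.2397]
tool_rot: [0.0, 0.999, -0.046, 0.0]
contact_force: [0.2, -1.3, 0.5]
gripper_width: 1.001
grasp_force: 0.0
```

Call:
send_rows(deltas="0.0325 -0.021 0.02 0; 0.068 -0.05 0.05 0; 0.1 -0.079 0.09 0; 0.127 -0.112 0.1 0; 0.127 -0.112 0.1 0")

```text
t: 3.9
eef_pos: [0.6388, -0.1147, 0.1363]
tool_rot: [-0.002, 0.999, -0.042, -0.001]
contact_force: [0.3, 1.0, 0.2]
gripper_width: 1.004
grasp_force: 0.0
```

```bash
cat > obj.py <<'E'
from h import *
def tops(P,img,zc,box,tol=.004):
    x0,x1,y0,y1=box; z=P[...,2]
    m=((abs(z-zc)<tol)&(P[...,0]>x0)&(P[...,0]<x1)&(P[...,1]>y0)&(P[...,1]<y1)&(img.max(-1)<130)).astype(np.uint8)
    n,l,s,_=cv2.connectedComponentsWithStats(m); out=[]
    for i in range(1,n):
        if s[i,4]<60: continue
        (cx,cy),(w,h),a=cv2.minAreaRect((P[l==i][:,:2]*1000).astype(np.float32))
        if h>w: w,h,a=h,w,a+90
        out.append((round(cx),round(cy),round(w),round(h),round((a+90)%180-90,1),s[i,4]))
    return out
E
python3 - <<'E'
from obj import *
p=shot('wrist','w1');P=cloud(p);print(tops(P,p['img'],.031,(.3,.8,-.3,.3)));print(bot.get_obs()['eef_pos'],bot.get_obs()['tool_rot'],bot.get_obs()['contact_force'])
print([(np.round(r['xyz'],4),r['confidence']) for r in bot.landmark_of(p,'sample_b_mid')])
p=shot('side');P=cloud(p);print(tops(P,p['img'],.031,(.38,.72,-.17,.17)))
E
```

```text
[(679, -220, 50, 29, -87.3, np.int32(2530)), (658, -191, 80, 3, 0.9, np.int32(307)), (639, -225, 17, 9, -32.1, np.int32(103)), (610, -97, 56, 42, -6.9, np.int32(5360)), (598, 91, 52, 17, -15.4, np.int32(1060))]
[ 0.63815909 -0.11672759  0.13718871] [-1.45914102e-03  9.99074336e-01 -4.29846588e-02 -8.12902090e-04] [0.25484018 0.87314465 0.7862545 ]
[]
[(610, -94, 57, 44, -7.2, np.int32(209)), (602, 114, 56, 43, 4.6, np.int32(288)), (475, 10, 56, 43, 11.3, np.int32(294)), (480, 120, 54, 44, -1.9, np.int32(353))]
```

View pics/w1.png

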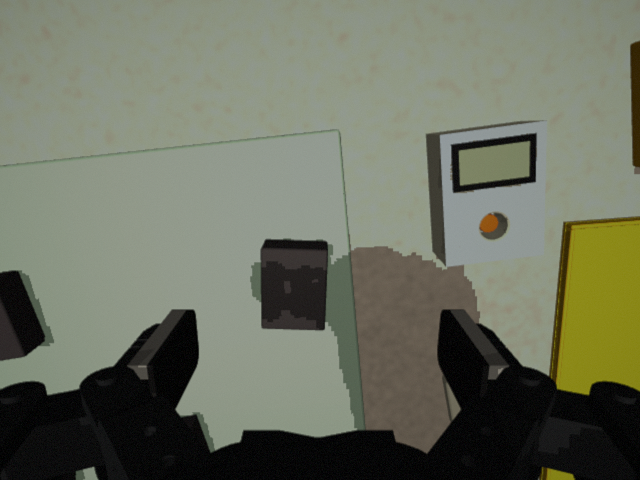

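```bash
cat > go.py <<'E'
import sys
from h import *
def go(*t):
    "targets x y z yaw(deg): prints tool deltas from pose now"
    o=bot.get_obs();p=o['eef_pos'];r=o['tool_rot'];ps=2*np.arctan2(r[2],r[1])
    print('now',p.round(4),np.degrees(ps).round(1),'t',round(o['t'],1),'F',o['contact_force'].round(1),'w',round(o['gripper_width'],3))
    for x,y,z,w in t:
        dx,dy=x-p[0],y-p[1]
        print(np.round([dx*np.cos(ps)+dy*np.sin(ps),dx*np.sin(ps)-dy*np.cos(ps),p[2]-z],4),'spin',round((np.degrees(ps)-w+180)%360-180,1))
if __name__=='__main__':
    a=list(map(float,sys.argv[1:])); go(*[a[i:i+4] for i in range(0,len(a),4)])
E
python3 go.py .61 -.096 .06 -7  .61 -.096 .012 -7
```

```text
now [ 0.6364 -0.1219  0.1391] -5.2 t 4.0 F [-1.2 -0.7  0.6] w 1.003
[-0.0287 -0.0234  0.0791] spin 1.8
[-0.0287 -0.0234  0.1271] spin 1.8
```

Call:
send_rows(deltas="-0.015 -0.012 0.03 1.8; -0.0287 -0.0234 0.06 1.8; -0.0287 -0.0234 0.07 1.8; -0.0287 -0.0234 0.07 1.8; -0.0287 -0.0234 0.07 1.8")

```text
t: 4.55
eef_pos: [0.6114, -0.098, 0.0709]
tool_rot: [0.001, 0.998, -0.063, 0.001]
contact_force: [-0.0, 0.2, 0.2]
gripper_width: 1.0
grasp_force: 0.0
```

```bash
python3 go.py .61 -.096 .06 -7  .61 -.096 .012 -7
```

```text
now [ 0.6114 -0.098   0.0709] -7.2 t 4.5 F [-0.   0.2  0.2] w 1.0
[-0.0017 -0.0018  0.0109] spin -0.2
[-0.0017 -0.0018  0.0589] spin -0.2
```

Call:
send_rows(deltas="-0.0017 -0.0018 0.025 0; -0.0017 -0.0018 0.045 0; -0.0017 -0.0018 0.055 0; -0.0017 -0.0018 0.057 0; -0.0017 -0.0018 0.057 0")

```text
t: 5.05
eef_pos: [0.6096, -0.0946, 0.0132]
tool_rot: [0.0, 0.998, -0.062, 0.001]
contact_force: [-0.5, 0.3, 0.3]
gripper_width: 1.003
grasp_force: 0.0
```

Call:
send_rows(deltas="0 0 0 0; 0 0 0 0; 0 0 0 0; 0 0 0 0; 0 0 0 0", claw=0.3, force=30)

```text
t: 5.55
eef_pos: [0.6093, -0.0941, 0.0131]
tool_rot: [0.0, 0.998, -0.062, 0.001]
contact_force: [-0.8, -0.1, 5.5]
gripper_width: 0.484
grasp_force: 31.8
```

Call:
send_rows(deltas="0 0 0 0; 0 0 0 0; 0 0 0 0; 0 0 0 0")

```text
t: 5.95
eef_pos: [0.6092, -0.0941, 0.0131]
tool_rot: [0.0, 0.998, -0.062, 0.001]
contact_force: [-1.2, -0.4, 6.7]
gripper_width: 0.485
grasp_force: 31.8
```

Call:
send_rows(deltas="-0.003 0 0 0; -0.006 0 0 0; -0.009 0 0 0; -0.012 0 0 0; -0.015 0 0 0")

```text
t: 6.45
eef_pos: [0.5948, -0.0921, 0.0131]
tool_rot: [-0.0, 0.998, -0.062, 0.001]
contact_force: [2.1, -0.3, 4.7]
gripper_width: 0.487
grasp_force: 31.7
```

Call:
send_rows(deltas="-0.003 0 0 0; -0.006 0 0 0; -0.009 0 0 0; -0.012 0 0 0")

```text
t: 6.85
eef_pos: [0.5829, -0.0907, 0.0131]
tool_rot: [-0.0, 0.998, -0.062, 0.001]
contact_force: [2.5, 0.4, 6.3]
gripper_width: 0.485
grasp_force: 31.7
```

Call:
send_rows(deltas="0.003 0 0 0; 0.006 0 0 0; 0.009 0 0 0; 0.012 0 0 0; 0.015 0 0 0")

```text
t: 7.35
eef_pos: [0.596, -0.0925, 0.0131]
tool_rot: [0.0, 0.998, -0.062, -0.001]
contact_force: [-5.3, 0.1, 12.7]
gripper_width: 0.484
grasp_force: 32.6
```

Call:
send_rows(deltas="0 0 0 0; 0 0 0 0; 0 0 0 0; 0 0 -0.005 0; 0 0 -0.006 0", claw=0.65)

```text
t: 7.85
eef_pos: [0.5969, -0.0926, 0.0187]
tool_rot: [0.0, 0.998, -0.062, 0.0]
contact_force: [-0.3, -0.5, 1.1]
gripper_width: 0.65
grasp_force: 0.0
```

Call:
send_rows(deltas="0 0 0 0; 0 0 0 0; 0 0 0 0; 0 0 0 0; 0 0 0 0", claw=0.3)

```text
t: 8.35
eef_pos: [0.5971, -0.0926, 0.0188]
tool_rot: [0.0, 0.998, -0.062, 0.0]
contact_force: [-1.6, -0.2, 5.6]
gripper_width: 0.483
grasp_force: 31.6
```

Call:
send_rows(deltas="0 0 0.001 0; 0 0 0.001 0; 0 0 0.001 0; 0 0 0.001 0; 0 0 0.001 0")

```text
t: 8.85
eef_pos: [0.5971, -0.0926, 0.0187]
tool_rot: [0.0, 0.998, -0.062, 0.0]
contact_force: [-4.2, 0.6, 16.3]
gripper_width: 0.487
grasp_force: 32.8
```

Call:
send_rows(deltas="-0.004 0 0 0; -0.008 0 0 0; -0.012 0 0 0; -0.016 0 0 0; -0.02 0 0 0")

```text
t: 9.35
eef_pos: [0.5795, -0.0902, 0.0187]
tool_rot: [-0.0, 0.998, -0.062, 0.003]
contact_force: [3.3, -0.4, 7.5]
gripper_width: 0.486
grasp_force: 31.9
```

Call:
send_rows(deltas="0.004 0 0 0; 0.008 0 0 0; 0.012 0 0 0; 0.016 0 0 0; 0.02 0 0 0")

```text
t: 9.85
eef_pos: [0.5967, -0.0925, 0.0187]
tool_rot: [0.0, 0.998, -0.062, -0.0]
contact_force: [-6.4, 0.1, 15.3]
gripper_width: 0.486
grasp_force: 33.0
```

Call:
send_rows(deltas="0 -0.004 0 0; 0 -0.008 0 0; 0 -0.012 0 0; 0 -0.016 0 0; 0 -0.02 0 0")

```text
t: 10.35
eef_pos: [0.6007, -0.0744, 0.0188]
tool_rot: [0.001, 0.998, -0.063, 0.002]
contact_force: [-0.0, -3.6, 10.8]
gripper_width: 0.483
grasp_force: 32.3
```

Call:
send_rows(deltas="0 -0.004 0 0; 0 -0.008 0 0; 0 -0.012 0 0")

```text
t: 10.65
eef_pos: [0.6022, -0.0624, 0.0187]
tool_rot: [0.001, 0.998, -0.063, 0.002]
contact_force: [0.4, -3.6, 11.3]
gripper_width: 0.485
grasp_force: 32.3
```

Call:
send_rows(deltas="0 -0.004 0 0; 0 -0.008 0 0; 0 -0.012 0 0")

```text
t: 10.95
eef_pos: [0.6037, -0.0505, 0.0188]
tool_rot: [0.001, 0.998, -0.063, 0.002]
contact_force: [-0.5, -4.5, 9.2]
gripper_width: 0.482
grasp_force: 32.3
```

Call:
send_rows(deltas="0 0.004 0 0; 0 0.008 0 0; 0 0.012 0 0;0 0.016 0 0; 0 0.02 0 0")

```text
t: 11.45
eef_pos: [0.6017, -0.0673, 0.0187]
tool_rot: [-0.001, 0.998, -0.061, 0.002]
contact_force: [1.2, 3.5, 9.0]
gripper_width: 0.487
grasp_force: 32.2
```

Call:
send_rows(deltas="0 0.004 0 0; 0 0.008 0 0; 0 0.012 0 0")

```text
t: 11.75
eef_pos: [0.6002, -0.0793, 0.0188]
tool_rot: [-0.001, 0.998, -0.061, 0.002]
contact_force: [0.1, 3.8, 9.7]
gripper_width: 0.485
grasp_force: 32.2
```

Call:
send_rows(deltas="0 0 -0.01 0; 0 0 -0.02 0; 0 0 -0.03 0; 0 0 -0.03 0; 0 0 -0.03 0")

```text
t: 12.25
eef_pos: [0.5983, -0.0806, 0.0476]
tool_rot: [0.0, 0.998, -0.062, 0.0]
contact_force: [0.3, 0.3, -2.5]
gripper_width: 0.481
grasp_force: 30.8
```

Call:
send_rows(deltas="0 0 0 0; 0 0 0 0; 0 0 0 0; 0 0 0 0; 0 0 0 0")

```text
t: 12.75
eef_pos: [0.5982, -0.0806, 0.0472]
tool_rot: [-0.0, 0.998, -0.062, -0.0]
contact_force: [-0.8, -0.1, -1.8]
gripper_width: 0.48
grasp_force: 30.8
```

Run:
```python
from obj import *
F=[]
for i in range(6):
    p=shot('side' if i<1 else 'wrist','lift1' if i==0 else None);F.append(bot.get_obs()['contact_force'])
    if i==0: cv2.imwrite('pics/lift1c.png',cv2.resize(p['img'][140:300,180:400,::-1],None,fx=3,fy=3))
print(np.round(F,1),np.mean(F,0))
```

```text
[[-0.5  0.4 -2.4]
 [ 0.2 -0.4 -1.3]
 [-0.1 -0.1 -1. ]
 [-0.1 -0.4 -1.9]
 [-0.3  0.3 -1.4]
 [-0.5  0.4 -1.6]] [-0.20069716  0.02885413 -1.61390412]
```

View pics/lift1c.png

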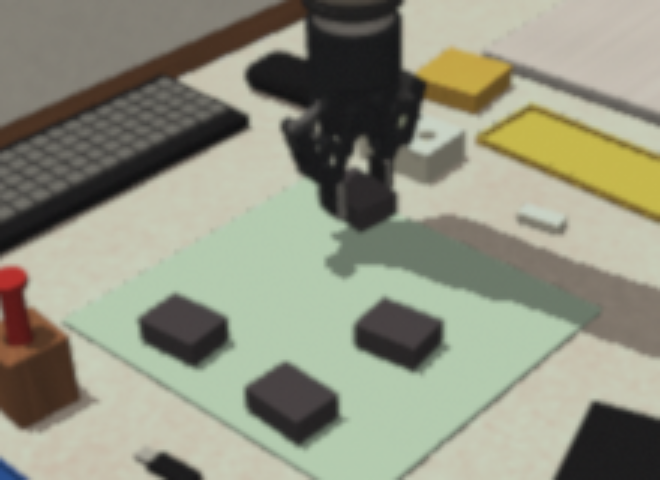

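Call:
send_rows(deltas="0 0 0.015 0; 0 0 0.025 0; 0 0 0.0285 0; 0 0 0.0285 0; 0 0 0.0285 0")

```text
t: 13.55
eef_pos: [0.5979, -0.0806, 0.0186]
tool_rot: [0.0, 0.998, -0.062, -0.0]
contact_force: [-2.4, -0.2, 5.6]
gripper_width: 0.484
grasp_force: 31.9
```

Call:
send_rows(deltas="0 0 0 0; 0 0 0 0; 0 0 0 0; 0 0 -0.001 0; 0 0 -0.003 0", claw=0.56)

```text
t: 14.05
eef_pos: [0.5981, -0.0807, 0.0217]
tool_rot: [0.0, 0.998, -0.062, -0.0]
contact_force: [0.1, 0.8, 0.5]
gripper_width: 0.561
grasp_force: 0.0
```

Call:
send_rows(deltas="0 -0.004 0 0; 0 -0.008 0 0; 0 -0.011 0 0; 0 -0.013 0 0; 0 -0.015 0 0")

```text
t: 14.55
eef_pos: [0.6001, -0.0656, 0.0218]
tool_rot: [0.0, 0.998, -0.062, -0.0]
contact_force: [0.7, -0.6, -0.7]
gripper_width: 0.557
grasp_force: 0.4
```

Call:
send_rows(deltas="0 -0.003 0 0")

```text
t: 14.65
eef_pos: [0.6004, -0.0629, 0.0218]
tool_rot: [0.0, 0.998, -0.062, -0.0]
contact_force: [0.4, -0.8, 1.2]
gripper_width: 0.56
grasp_force: 0.4
```

Call:
send_rows(deltas="0 -0.003 0 0")

```text
t: 14.75
eef_pos: [0.6008, -0.0597, 0.0218]
tool_rot: [0.0, 0.998, -0.062, -0.0]
contact_force: [0.3, -0.9, 0.5]
gripper_width: 0.56
grasp_force: 0.4
```

Call:
send_rows(deltas="0 -0.003 0 0")

```text
t: 14.85
eef_pos: [0.6012, -0.0566, 0.0218]
tool_rot: [-0.0, 0.998, -0.062, 0.0]
contact_force: [0.6, -0.4, 0.4]
gripper_width: 0.559
grasp_force: 0.4
```

Call:
send_rows(deltas="0 -0.003 0 0")

```text
t: 14.95
eef_pos: [0.6016, -0.0536, 0.0218]
tool_rot: [-0.0, 0.998, -0.062, 0.0]
contact_force: [-0.5, -0.5, -0.3]
gripper_width: 0.558
grasp_force: 0.4
```

Call:
send_rows(deltas="0 -0.003 0 0")

```text
t: 15.05
eef_pos: [0.6019, -0.0506, 0.0218]
tool_rot: [-0.0, 0.998, -0.062, -0.0]
contact_force: [-0.1, -0.9, 0.5]
gripper_width: 0.561
grasp_force: 0.4
```

Call:
send_rows(deltas="0 -0.003 0 0")

```text
t: 15.15
eef_pos: [0.6023, -0.0477, 0.0218]
tool_rot: [0.0, 0.998, -0.062, 0.0]
contact_force: [0.0, -1.0, 1.2]
gripper_width: 0.559
grasp_force: 0.4
```

Call:
send_rows(deltas="0 0.004 0 0; 0 0.004 -0.02 0; 0 0.004 -0.06 0; 0 0.004 -0.06 0", claw=0.9)

```text
t: 15.55
eef_pos: [0.6052, -0.0523, 0.0864]
tool_rot: [-0.0, 0.998, -0.062, 0.004]
contact_force: [1.5, 0.4, -0.1]
gripper_width: 0.903
grasp_force: 0.0
```

```bash
python3 go.py .476 .010 .08 10
```

```text
now [ 0.6052 -0.0523  0.0864] -7.1 t 15.6 F [ 1.5  0.4 -0.1] w 0.903
[-0.1359 -0.0457  0.0064] spin -17.1
```

Call:
send_rows(deltas="-0.045 -0.015 0 -7; -0.09 -0.03 0 -14; -0.136 -0.0457 0 -17.1; -0.136 -0.0457 0 -17.1; -0.136 -0.0457 0 -17.1")

```text
t: 16.05
eef_pos: [0.4719, 0.0105, 0.0819]
tool_rot: [0.0, 0.996, 0.088, 0.0]
contact_force: [0.7, -0.2, 0.0]
gripper_width: 0.903
grasp_force: 0.0
```

```bash
python3 - <<'E'
from obj import *
p=shot('wrist');print(tops(cloud(p),p['img'],.031,(.38,.72,-.17,.17)))
E
python3 go.py .476 .010 .019 10
```

```text
[(575, 106, 38, 3, -79.5, np.int32(493)), (591, -49, 43, 37, 83.8, np.int32(8197)), (480, 117, 57, 43, -1.7, np.int32(10664)), (475, 7, 57, 42, 7.9, np.int32(9412))]
now [0.4733 0.0101 0.082 ] 10.0 t 16.1 F [ 0.2 -0.9  0.1] w 0.903
[0.0027 0.0005 0.063 ] spin -0.0
```

Call:
send_rows(deltas="0.001 0.0025 0.03 2; 0.001 0.0025 0.055 2; 0.001 0.0025 0.061 2; 0.001 0.0025 0.061 2")

```text
t: 16.5
eef_pos: [0.4743, 0.0076, 0.0201]
tool_rot: [0.0, 0.998, 0.069, -0.001]
contact_force: [0.4, -0.2, 0.3]
gripper_width: 0.903
grasp_force: 0.0
```

Call:
send_rows(deltas="0 0 0 0; 0 0 0 0; 0 0 0 0; 0 0 0 0", claw=0.56)

```text
t: 16.9
eef_pos: [0.4744, 0.008, 0.0214]
tool_rot: [-0.0, 0.998, 0.07, 0.001]
contact_force: [-0.4, -0.4, -0.2]
gripper_width: 0.56
grasp_force: 0.0
```

Call:
send_rows(deltas="0 0.004 0 0; 0 0.008 0 0; 0 0.011 0 0; 0 0.013 0 0; 0 0.015 0 0")

```text
t: 17.4
eef_pos: [0.4762, -0.0067, 0.0209]
tool_rot: [-0.0, 0.998, 0.07, 0.0]
contact_force: [0.3, 3.3, 2.7]
gripper_width: 0.557
grasp_force: 1.6
```

Call:
send_rows(deltas="0 0.003 0 0")

```text
t: 17.5
eef_pos: [0.4766, -0.0096, 0.0209]
tool_rot: [-0.0, 0.998, 0.07, 0.0]
contact_force: [-0.7, 1.9, 2.1]
gripper_width: 0.558
grasp_force: 1.4
```

Call:
send_rows(deltas="0 0.003 0 0")

```text
t: 17.6
eef_pos: [0.4769, -0.0128, 0.0208]
tool_rot: [-0.0, 0.998, 0.07, 0.0]
contact_force: [-0.5, 2.0, 2.3]
gripper_width: 0.562
grasp_force: 1.3
```

Call:
send_rows(deltas="0 0.003 0 0")

```text
t: 17.7
eef_pos: [0.4773, -0.016, 0.0208]
tool_rot: [-0.0, 0.998, 0.07, 0.0]
contact_force: [-0.3, 2.5, 2.1]
gripper_width: 0.564
grasp_force: 1.5
```

Call:
send_rows(deltas="0 0.003 0 0")

```text
t: 17.8
eef_pos: [0.4777, -0.019, 0.0208]
tool_rot: [-0.0, 0.998, 0.07, -0.0]
contact_force: [-0.1, 3.3, 2.9]
gripper_width: 0.559
grasp_force: 1.6
```

Call:
send_rows(deltas="0 0.003 0 0")

```text
t: 17.9
eef_pos: [0.4781, -0.022, 0.0208]
tool_rot: [-0.0, 0.998, 0.07, -0.0]
contact_force: [-1.0, 3.6, 3.6]
gripper_width: 0.559
grasp_force: 1.6
```

Call:
send_rows(deltas="0 -0.003 0 0; 0 -0.003 0.004 0; 0 -0.003 0.004 0")

```text
t: 18.2
eef_pos: [0.4771, -0.0191, 0.0162]
tool_rot: [0.0, 0.998, 0.07, -0.001]
contact_force: [-0.3, 0.4, -0.4]
gripper_width: 0.56
grasp_force: 0.0
```

Call:
send_rows(deltas="0 0 0 0; 0 0 0 0; 0 0 0 0; 0 0 0 0; 0 0 0 0", claw=0.3, force=40)

```text
t: 18.7
eef_pos: [0.4777, -0.0187, 0.0168]
tool_rot: [-0.0, 0.998, 0.07, 0.0]
contact_force: [0.4, 0.0, -1.1]
gripper_width: 0.479
grasp_force: 43.4
```

Call:
send_rows(deltas="0 0 -0.03 4; 0 0 -0.07 8; 0 0 -0.11 8; 0 0 -0.13 8; 0 0 -0.13 8")

```text
t: 19.2
eef_pos: [0.4798, -0.0186, 0.1497]
tool_rot: [-0.0, 1.0, -0.0, 0.003]
contact_force: [0.0, -1.0, -2.0]
gripper_width: 0.481
grasp_force: 43.3
```

```bash
python3 go.py .384 .328 .14 0 .384 .328 .018 0
```

```text
now [ 0.4798 -0.0186  0.1497] -0.0 t 19.2 F [ 0. -1. -2.] w 0.481
[-0.0958 -0.3466  0.0097] spin -0.0
[-0.0958 -0.3466  0.1317] spin -0.0
```

Call:
send_rows(deltas="-0.012 -0.043 0 0; -0.024 -0.087 0 0; -0.036 -0.13 0 0; -0.048 -0.173 0 0; -0.06 -0.217 0 0")

```text
t: 19.7
eef_pos: [0.4162, 0.1993, 0.1455]
tool_rot: [0.0, 1.0, -0.0, -0.001]
contact_force: [1.6, 0.3, -1.9]
gripper_width: 0.48
grasp_force: 43.3
```

Call:
send_rows(deltas="-0.012 -0.043 0 0; -0.024 -0.087 0.02 0; -0.0358 -0.1296 0.05 0; -0.0358 -0.1296 0.08 0; -0.0358 -0.1296 0.08 0")

```text
t: 20.2
eef_pos: [0.378, 0.3267, 0.0621]
tool_rot: [0.003, 1.0, 0.002, -0.004]
contact_force: [-0.9, -1.7, -1.7]
gripper_width: 0.483
grasp_force: 43.3
```

```bash
python3 - <<'E'
from obj import *
p=shot('wrist','pl1');P=cloud(p)
m=(P[...,2]<.06)&(P[...,2]>.015)&(p['depth']>0); 
r=bot.masks_of(p,'blue_tray')
if r:
  q=P[r[0]['mask']];q=q[abs(q[:,2]-.007)<.006];print(cv2.minAreaRect((q[:,:2]*1000).astype(np.float32)),q[:,:2].min(0),q[:,:2].max(0))
E
python3 go.py .384 .328 .018 0
```

```text
((427.7297668457031, 327.57794189453125), (88.48255920410156, 142.440185546875), 89.99464416503906) [0.35651351 0.28333665] [0.49894744 0.3718245 ]
now [0.3811 0.3264 0.0657] -0.0 t 20.3 F [ 0.7 -0.2 -1.7] w 0.482
[ 0.0029 -0.0016  0.0477] spin -0.0
```

View pics/pl1.png

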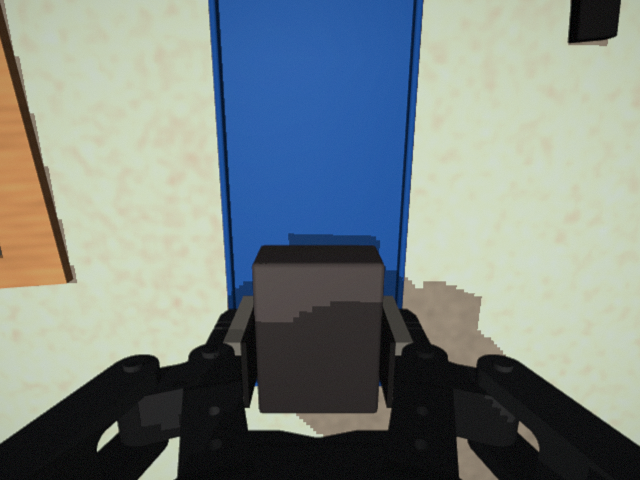

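Call:
send_rows(deltas="0.003 -0.0016 0.025 0; 0.003 -0.0016 0.042 0; 0.003 -0.0016 0.05 0; 0.003 -0.0016 0.051 0; 0.003 -0.0016 0.051 0")

```text
t: 20.8
eef_pos: [0.3856, 0.3293, 0.0167]
tool_rot: [-0.0, 1.0, -0.0, 0.001]
contact_force: [-0.3, 0.4, -1.7]
gripper_width: 0.484
grasp_force: 43.3
```

Call:
send_rows(deltas="0 0 0 0; 0 0 0 0; 0 0 -0.01 0; 0 0 -0.04 0; 0 0 -0.08 0", claw=0.57)

```text
t: 21.3
eef_pos: [0.3839, 0.3287, 0.0963]
tool_rot: [0.001, 1.0, 0.0, -0.001]
contact_force: [1.3, 0.3, -0.1]
gripper_width: 0.568
grasp_force: 0.0
```

```bash
python3 - <<'E'
from obj import *
p=shot('wrist');print(tops(cloud(p),p['img'],.028,(.3,.7,.26,.4),.006))
p=shot('side');P=cloud(p);print(tops(P,p['img'],.031,(.38,.72,-.17,.17)),tops(P,p['img'],.028,(.3,.7,.26,.4)))
E
python3 go.py .603 .114 .14 4
```

```text
[(387, 329, 56, 42, -0.2, np.int32(8113))]
[(601, -48, 54, 43, -7.0, np.int32(218)), (602, 114, 56, 42, 7.0, np.int32(219)), (479, 120, 55, 43, -3.3, np.int32(347))] [(388, 331, 58, 43, 0.2, np.int32(648))]
now [0.3872 0.3321 0.1011] -0.0 t 21.4 F [0.9 1.3 0.5] w 0.57
[ 0.2158  0.2181 -0.0389] spin -4.0
```

Call:
send_rows(deltas="0.018 0.043 -0.01 0; 0.037 0.086 -0.01 2; 0.055 0.129 -0.01 2; 0.074 0.172 0 2; 0.0923 0.2136 0 2", claw=0.9)

```text
t: 21.9
eef_pos: [0.4771, 0.1137, 0.0955]
tool_rot: [0.0, 1.0, -0.017, -0.0]
contact_force: [0.8, 0.2, -0.5]
gripper_width: 0.899
grasp_force: 0.0
```

Call:
send_rows(deltas="0 0 0.02 0; 0 0 0.02 0; 0 0 0.02 0")

```text
t: 22.2
eef_pos: [0.4766, 0.1167, 0.076]
tool_rot: [-0.0, 1.0, -0.017, -0.0]
contact_force: [-0.7, 1.4, -0.3]
gripper_width: 0.901
grasp_force: 0.0
```

```bash
python3 - <<'E'
from obj import *
p=shot('wrist');print(tops(cloud(p),p['img'],.031,(.38,.72,-.17,.17)))
E
python3 go.py .4795 .1185 .021 -2
```

```text
[(585, 110, 42, 22, -84.7, np.int32(5822)), (480, 117, 56, 42, -1.8, np.int32(9962))]
now [0.4769 0.1172 0.0764] -1.9 t 22.2 F [ 0.4 -0.2  0.1] w 0.903
[ 0.0026 -0.0014  0.0554] spin 0.1
```

Call:
send_rows(deltas="0.002 -0.0005 0.025 0; 0.002 -0.0005 0.048 0; 0.002 -0.0005 0.054 0; 0.002 -0.0005 0.054 0")

```text
t: 22.65
eef_pos: [0.4785, 0.1173, 0.0218]
tool_rot: [0.0, 1.0, -0.016, -0.001]
contact_force: [0.2, -0.3, 0.6]
gripper_width: 0.895
grasp_force: 0.0
```

Call:
send_rows(deltas="0 0 0 0; 0 0 0 0; 0 0 0 0; 0 0 0 0", claw=0.56)

```text
t: 23.05
eef_pos: [0.4796, 0.1163, 0.0224]
tool_rot: [-0.0, 1.0, -0.018, 0.001]
contact_force: [-1.0, -0.4, -0.4]
gripper_width: 0.556
grasp_force: 0.0
```

Call:
send_rows(deltas="0 0.004 0 0; 0 0.008 0 0; 0 0.011 0 0; 0 0.013 0 0; 0 0.015 0 0")

```text
t: 23.55
eef_pos: [0.4789, 0.1014, 0.022]
tool_rot: [-0.0, 1.0, -0.017, 0.0]
contact_force: [0.3, 2.8, 1.9]
gripper_width: 0.559
grasp_force: 1.5
```

Call:
send_rows(deltas="0 0.003 0 0")

```text
t: 23.65
eef_pos: [0.4787, 0.0985, 0.0219]
tool_rot: [-0.0, 1.0, -0.017, 0.0]
contact_force: [-0.0, 2.9, 2.9]
gripper_width: 0.562
grasp_force: 1.4
```

Call:
send_rows(deltas="0 0.003 0 0")

```text
t: 23.75
eef_pos: [0.4785, 0.0952, 0.0218]
tool_rot: [-0.0, 1.0, -0.017, 0.0]
contact_force: [-0.5, 3.6, 2.5]
gripper_width: 0.561
grasp_force: 1.6
```

Call:
send_rows(deltas="0 0.003 0 0")

```text
t: 23.85
eef_pos: [0.4783, 0.0921, 0.0218]
tool_rot: [-0.0, 1.0, -0.017, -0.0]
contact_force: [-0.1, 2.9, 1.7]
gripper_width: 0.563
grasp_force: 1.5
```

Call:
send_rows(deltas="0 0.003 0 0")

```text
t: 23.95
eef_pos: [0.4782, 0.0891, 0.0218]
tool_rot: [-0.0, 1.0, -0.017, -0.0]
contact_force: [-0.1, 2.7, 2.4]
gripper_width: 0.557
grasp_force: 1.5
```

Call:
send_rows(deltas="0 0.003 0 0")

```text
t: 24.05
eef_pos: [0.4781, 0.0861, 0.0218]
tool_rot: [-0.0, 1.0, -0.017, -0.0]
contact_force: [-0.5, 2.8, 1.7]
gripper_width: 0.566
grasp_force: 1.5
```

Call:
send_rows(deltas="0 -0.003 0 0; 0 -0.003 0.005 0; 0 -0.003 0.005 0")

```text
t: 24.35
eef_pos: [0.4774, 0.0887, 0.016]
tool_rot: [0.001, 1.0, -0.017, -0.001]
contact_force: [0.1, 0.2, -0.0]
gripper_width: 0.559
grasp_force: 0.0
```

Call:
send_rows(deltas="0 0 0 0; 0 0 0 0; 0 0 0 0; 0 0 0 0; 0 0 0 0", claw=0.3)

```text
t: 24.85
eef_pos: [0.4783, 0.0893, 0.0168]
tool_rot: [-0.0, 1.0, -0.017, 0.0]
contact_force: [0.2, -0.0, -2.2]
gripper_width: 0.488
grasp_force: 43.3
```

Call:
send_rows(deltas="0 0 -0.03 -2; 0 0 -0.06 -2; 0 0 -0.08 -2; 0 0 -0.08 -2; 0 0 -0.08 -2")

```text
t: 25.35
eef_pos: [0.4782, 0.0892, 0.0967]
tool_rot: [0.0, 1.0, -0.0, 0.0]
contact_force: [0.4, 0.2, -1.9]
gripper_width: 0.482
grasp_force: 43.2
```

```bash
python3 go.py .451 .328 .08 0
```

```text
now [0.4782 0.0892 0.0967] -0.0 t 25.4 F [ 0.4  0.2 -1.9] w 0.482
[-0.0273 -0.2388  0.0167] spin -0.0
```

Call:
send_rows(deltas="-0.006 -0.048 0 0; -0.012 -0.096 0 0; -0.018 -0.144 0 0; -0.024 -0.192 0 0; -0.0273 -0.2388 0 0")

```text
t: 25.85
eef_pos: [0.4492, 0.3294, 0.095]
tool_rot: [0.001, 1.0, 0.0, -0.001]
contact_force: [1.0, -0.4, -2.0]
gripper_width: 0.485
grasp_force: 43.2
```

Call:
send_rows(deltas="0 0 0 0; 0 0 0.03 0; 0 0 0.03 0; 0 0 0.03 0")

```text
t: 26.25
eef_pos: [0.4499, 0.3268, 0.0655]
tool_rot: [0.001, 1.0, -0.0, -0.001]
contact_force: [-0.7, 0.7, -1.5]
gripper_width: 0.486
grasp_force: 43.1
```

```bash
python3 - <<'E'
from obj import *
p=shot('wrist');P=cloud(p);print([tops(P,p['img'],z,(.42,.48,.3,.36),.008) for z in (.06,.075,.09)])
E
python3 go.py .451 .328 .0155 0
```

```text
[[(479, 327, 41, 1, 90.0, np.int32(858)), (461, 352, 4, 1, -86.5, np.int32(74)), (461, 302, 3, 1, 86.7, np.int32(64))], [(451, 330, 60, 57, 89.8, np.int32(21375))], [(450, 354, 24, 13, 0.1, np.int32(1705)), (450, 305, 24, 6, -12.1, np.int32(1495))]]
now [0.4507 0.3274 0.0664] -0.0 t 26.3 F [ 0.9  0.7 -1.6] w 0.481
[ 0.0003 -0.0006  0.0509] spin -0.0
```

Call:
send_rows(deltas="0 0 0.025 0; 0 0 0.042 0; 0 0 0.05 0; 0 0 0.0515 0; 0 0 0.0515 0")

```text
t: 26.8
eef_pos: [0.4513, 0.3283, 0.016]
tool_rot: [-0.0, 1.0, -0.0, 0.0]
contact_force: [-0.0, -0.3, -0.9]
gripper_width: 0.48
grasp_force: 43.2
```

Call:
send_rows(deltas="0 0 0 0; 0 0 0 0; 0 0 -0.01 0; 0 0 -0.04 0; 0 0 -0.07 0", claw=0.57)

```text
t: 27.3
eef_pos: [0.4506, 0.328, 0.0867]
tool_rot: [0.0, 1.0, 0.0, -0.0]
contact_force: [1.7, -0.1, -0.6]
gripper_width: 0.57
grasp_force: 0.0
```

```bash
python3 - <<'E'
from obj import *
p=shot('wrist');print(tops(cloud(p),p['img'],.028,(.3,.7,.26,.4),.006))
p=shot('side');P=cloud(p);print(tops(P,p['img'],.031,(.38,.72,-.17,.17)),tops(P,p['img'],.028,(.3,.7,.26,.4)))
E
python3 go.py .602 .114 .09 5
```

```text
[(453, 328, 56, 42, -0.1, np.int32(8786)), (387, 329, 57, 42, -0.1, np.int32(7018))]
[(602, -47, 57, 42, -7.8, np.int32(221)), (602, 114, 56, 42, 7.6, np.int32(290))] [(453, 329, 57, 42, -0.5, np.int32(572)), (388, 330, 57, 43, 0.2, np.int32(656))]
now [0.4532 0.3303 0.0901] -0.0 t 27.4 F [1.  1.7 0.6] w 0.575
[1.488e-01 2.163e-01 1.000e-04] spin -5.0
```

Call:
send_rows(deltas="0 0.045 0 -5; 0.01 0.09 0 -5; 0.03 0.135 0 -5; 0.06 0.175 0 -5; 0.095 0.21 0 -5", claw=0.9)

```text
t: 27.9
eef_pos: [0.546, 0.1156, 0.0857]
tool_rot: [0.0, 0.999, 0.044, -0.0]
contact_force: [0.6, 1.2, 0.3]
gripper_width: 0.9
grasp_force: 0.0
```

Call:
send_rows(deltas="0.045 0.0015 0 0; 0.054 0.0015 0.01 0; 0.054 0.0015 0.01 0; 0.054 0.0015 0.01 0")

```text
t: 28.3
eef_pos: [0.5983, 0.122, 0.0748]
tool_rot: [-0.0, 0.999, 0.044, -0.001]
contact_force: [-0.2, 0.7, -1.6]
gripper_width: 0.901
grasp_force: 0.0
```

```bash
python3 - <<'E'
from obj import *
p=shot('wrist');print(tops(cloud(p),p['img'],.031,(.38,.72,-.17,.17)))
E
python3 go.py .602 .114 .022 5
```

```text
[(603, 112, 56, 42, 5.5, np.int32(10075)), (592, -29, 40, 14, 16.1, np.int32(1211))]
now [0.5982 0.1221 0.0751] 5.1 t 28.4 F [ 0.7  0.1 -0.1] w 0.896
[0.0031 0.0084 0.0531] spin 0.1
```

Call:
send_rows(deltas="0.003 0.009 0.025 0; 0.003 0.009 0.046 0; 0.003 0.009 0.053 0; 0.003 0.009 0.053 0")

```text
t: 28.75
eef_pos: [0.6021, 0.1131, 0.0218]
tool_rot: [0.0, 0.999, 0.044, -0.001]
contact_force: [0.4, 0.3, 1.1]
gripper_width: 0.898
grasp_force: 0.0
```

Call:
send_rows(deltas="0 0 0 0; 0 0 0 0; 0 0 0 0; 0 0 0 0", claw=0.56)

```text
t: 29.15
eef_pos: [0.604, 0.1127, 0.0229]
tool_rot: [-0.0, 0.999, 0.044, 0.0]
contact_force: [0.5, 0.5, -0.0]
gripper_width: 0.56
grasp_force: 0.0
```

Call:
send_rows(deltas="0 0.004 0 0; 0 0.008 0 0; 0 0.011 0 0; 0 0.013 0 0; 0 0.015 0 0")

```text
t: 29.65
eef_pos: [0.6052, 0.098, 0.0226]
tool_rot: [-0.0, 0.999, 0.044, 0.0]
contact_force: [-0.8, 2.7, 1.9]
gripper_width: 0.564
grasp_force: 1.4
```

Call:
send_rows(deltas="0 0.003 0 0")

```text
t: 29.75
eef_pos: [0.6054, 0.0952, 0.0225]
tool_rot: [-0.0, 0.999, 0.044, 0.0]
contact_force: [-0.7, 3.9, 2.5]
gripper_width: 0.555
grasp_force: 1.6
```

Call:
send_rows(deltas="0 0.003 0 0")

```text
t: 29.85
eef_pos: [0.6056, 0.0918, 0.0224]
tool_rot: [-0.0, 0.999, 0.044, 0.0]
contact_force: [0.7, 2.4, 3.1]
gripper_width: 0.557
grasp_force: 1.4
```

Call:
send_rows(deltas="0 0.003 0 0")

```text
t: 29.95
eef_pos: [0.6058, 0.0885, 0.0224]
tool_rot: [-0.0, 0.999, 0.044, 0.0]
contact_force: [-1.0, 3.3, 1.7]
gripper_width: 0.558
grasp_force: 1.2
```

Call:
send_rows(deltas="0 0.003 0 0")

```text
t: 30.05
eef_pos: [0.606, 0.0855, 0.0223]
tool_rot: [-0.0, 0.999, 0.044, 0.0]
contact_force: [-1.0, 3.4, 2.8]
gripper_width: 0.563
grasp_force: 1.5
```

Call:
send_rows(deltas="0 -0.003 0 0; 0 -0.003 0.005 0; 0 -0.003 0.005 0")

```text
t: 30.35
eef_pos: [0.6049, 0.088, 0.0162]
tool_rot: [0.0, 0.999, 0.044, -0.001]
contact_force: [-1.0, -0.2, 0.5]
gripper_width: 0.558
grasp_force: 0.0
```

Call:
send_rows(deltas="0 0 0 0; 0 0 0 0; 0 0 0 0; 0 0 0 0; 0 0 0 0", claw=0.3)

```text
t: 30.85
eef_pos: [0.6057, 0.0887, 0.0172]
tool_rot: [-0.0, 0.999, 0.044, -0.0]
contact_force: [0.9, 0.9, -1.1]
gripper_width: 0.483
grasp_force: 43.4
```

Call:
send_rows(deltas="0 0 -0.03 5; 0 0 -0.06 5; 0 0 -0.09 5; 0 0 -0.09 5; 0 0 -0.09 5")

```text
t: 31.35
eef_pos: [0.606, 0.0887, 0.1077]
tool_rot: [-0.0, 1.0, 0.0, 0.001]
contact_force: [-1.8, 0.3, -1.9]
gripper_width: 0.485
grasp_force: 43.3
```

```bash
python3 go.py .518 .328 .08 0
```

```text
now [0.606  0.0887 0.1077] 0.0 t 31.4 F [-1.8  0.3 -1.9] w 0.485
[-0.0879 -0.2393  0.0277] spin 0.0
```

Call:
send_rows(deltas="-0.045 0 -0.02 0; -0.088 -0.02 -0.02 0; -0.088 -0.07 -0.02 0; -0.088 -0.12 -0.02 0; -0.088 -0.17 -0.02 0")

```text
t: 31.85
eef_pos: [0.5165, 0.2594, 0.1258]
tool_rot: [0.001, 1.0, -0.0, -0.001]
contact_force: [1.4, 0.2, -1.7]
gripper_width: 0.481
grasp_force: 43.3
```

Call:
send_rows(deltas="0 -0.05 0.01 0; 0 -0.0693 0.03 0; 0 -0.0693 0.06 0; 0 -0.0693 0.06 0; 0 -0.0693 0.06 0")

```text
t: 32.35
eef_pos: [0.5168, 0.3265, 0.0659]
tool_rot: [0.001, 1.0, -0.0, -0.001]
contact_force: [0.5, -0.0, -1.5]
gripper_width: 0.484
grasp_force: 43.3
```

```bash
python3 - <<'E'
from obj import *
p=shot('wrist');P=cloud(p);print([tops(P,p['img'],z,(.46,.57,.3,.36),.008) for z in (.06,.075,.09)])
E
python3 go.py .518 .328 .0155 0
```

```text
[[(544, 326, 41, 1, 90.0, np.int32(905)), (528, 351, 4, 1, -85.6, np.int32(67))], [(516, 330, 60, 57, 89.9, np.int32(21193))], [(517, 353, 24, 13, -0.1, np.int32(1727)), (517, 303, 23, 6, -0.8, np.int32(1496))]]
now [0.5179 0.327  0.0672] -0.1 t 32.4 F [ 0.2  0.7 -1.8] w 0.48
[ 0.0001 -0.001   0.0517] spin -0.1
```

Call:
send_rows(deltas="0.002 -0.001 0.025 0; 0.002 -0.001 0.042 0; 0.002 -0.001 0.05 0; 0.002 -0.001 0.052 0; 0.002 -0.001 0.052 0")

```text
t: 32.9
eef_pos: [0.5198, 0.329, 0.0156]
tool_rot: [-0.0, 1.0, -0.0, 0.0]
contact_force: [-0.1, 0.4, -0.5]
gripper_width: 0.485
grasp_force: 43.3
```

Call:
send_rows(deltas="0 0 0 0; 0 0 0 0; 0 0 -0.01 0; 0 0 -0.04 0; 0 0 -0.07 0", claw=0.57)

```text
t: 33.4
eef_pos: [0.5195, 0.3289, 0.0867]
tool_rot: [0.0, 1.0, 0.0, -0.0]
contact_force: [0.5, -0.3, 0.6]
gripper_width: 0.57
grasp_force: 0.0
```

```bash
python3 - <<'E'
from obj import *
p=shot('wrist');print(tops(cloud(p),p['img'],.028,(.3,.7,.26,.4),.006))
p=shot('side');P=cloud(p);print(tops(P,p['img'],.031,(.38,.72,-.17,.17)),tops(P,p['img'],.028,(.3,.7,.26,.4)))
E
python3 go.py .602 -.047 .09 -7
```

```text
[(519, 329, 56, 42, -0.2, np.int32(8753)), (453, 328, 57, 42, -0.0, np.int32(6962))]
[(602, -48, 56, 43, -6.4, np.int32(218))] [(520, 330, 57, 43, -0.5, np.int32(519)), (453, 329, 58, 43, -0.9, np.int32(583)), (388, 330, 58, 43, 1.1, np.int32(651))]
now [0.5223 0.3312 0.0907] 0.0 t 33.5 F [ 1.  -0.3 -0.1] w 0.572
[0.0797 0.3782 0.0007] spin 7.0
```

Now S1 at (0.602, -0.048, yaw -7): retest, pushing in -y.

Call:
send_rows(deltas="0 0.048 -0.03 0; 0 0.096 -0.03 0; 0 0.144 -0.03 0; 0 0.192 -0.03 3; 0.01 0.24 -0.03 7", claw=0.9)

```text
t: 34.0
eef_pos: [0.5286, 0.087, 0.1159]
tool_rot: [0.0, 0.998, -0.062, -0.0]
contact_force: [1.6, 0.5, 0.5]
gripper_width: 0.904
grasp_force: 0.0
```

```bash
python3 go.py .602 -.048 .075 -7
```

```text
now [0.5286 0.087  0.1159] -7.1 t 34.0 F [1.6 0.5 0.5] w 0.904
[0.0895 0.1249 0.0409] spin -0.1
```

Call:
send_rows(deltas="0.03 0.04 0.01 0; 0.06 0.08 0.02 0; 0.0895 0.125 0.035 0; 0.0895 0.125 0.041 0; 0.0895 0.125 0.041 0")

```text
t: 34.5
eef_pos: [0.6028, -0.0485, 0.0733]
tool_rot: [0.0, 0.998, -0.063, -0.001]
contact_force: [0.5, 1.1, 0.6]
gripper_width: 0.902
grasp_force: 0.0
```

```bash
python3 - <<'E'
from obj import *
p=shot('wrist');print(tops(cloud(p),p['img'],.031,(.38,.72,-.17,.17)))
E
python3 go.py .602 -.048 .0215 -7
```

```text
[(602, -51, 57, 42, -7.2, np.int32(10004))]
now [ 0.6028 -0.0459  0.074 ] -7.1 t 34.5 F [-0.8  0.2  0.1] w 0.897
[-0.0005  0.0022  0.0525] spin -0.1
```

Call:
send_rows(deltas="0 0.0045 0.025 0; 0 0.0045 0.045 0; 0 0.0045 0.052 0; 0 0.0045 0.052 0")

```text
t: 34.95
eef_pos: [0.602, -0.0483, 0.0222]
tool_rot: [-0.0, 0.998, -0.06, -0.001]
contact_force: [-0.6, -0.1, -0.2]
gripper_width: 0.9
grasp_force: 0.0
```

Call:
send_rows(deltas="0 0 0 0; 0 0 0 0; 0 0 0 0; 0 0 0 0", claw=0.56)

```text
t: 35.35
eef_pos: [0.6032, -0.0505, 0.023]
tool_rot: [-0.0, 0.998, -0.061, 0.001]
contact_force: [-0.3, -0.3, -0.4]
gripper_width: 0.56
grasp_force: 0.0
```

Call:
send_rows(deltas="0 0.004 0 0; 0 0.008 0 0; 0 0.011 0 0; 0 0.013 0 0; 0 0.015 0 0")

```text
t: 35.85
eef_pos: [0.601, -0.0655, 0.0223]
tool_rot: [-0.0, 0.998, -0.061, 0.0]
contact_force: [-0.5, 0.3, 1.5]
gripper_width: 0.56
grasp_force: 0.4
```

Call:
send_rows(deltas="0 0.003 0 0")

```text
t: 35.95
eef_pos: [0.6006, -0.0682, 0.0223]
tool_rot: [-0.0, 0.998, -0.061, 0.0]
contact_force: [-0.2, 0.9, 0.5]
gripper_width: 0.558
grasp_force: 0.4
```

Call:
send_rows(deltas="0 0.003 0 0")

```text
t: 36.05
eef_pos: [0.6002, -0.0714, 0.0223]
tool_rot: [-0.0, 0.998, -0.061, 0.0]
contact_force: [0.6, 0.6, -0.5]
gripper_width: 0.558
grasp_force: 0.4
```

Call:
send_rows(deltas="0 0.003 0 0")

```text
t: 36.15
eef_pos: [0.5998, -0.0745, 0.0223]
tool_rot: [0.0, 0.998, -0.061, -0.0]
contact_force: [0.7, 0.4, 1.1]
gripper_width: 0.56
grasp_force: 0.4
```

Call:
send_rows(deltas="0 0.003 0 0")

```text
t: 36.25
eef_pos: [0.5995, -0.0775, 0.0223]
tool_rot: [0.0, 0.998, -0.061, 0.0]
contact_force: [-0.5, 1.5, -0.0]
gripper_width: 0.558
grasp_force: 0.4
```

Call:
send_rows(deltas="0 -0.003 0 0; 0 -0.003 0.005 0; 0 -0.003 0.005 0")

```text
t: 36.55
eef_pos: [0.5993, -0.074, 0.0165]
tool_rot: [-0.0, 0.998, -0.061, -0.001]
contact_force: [0.3, 0.5, 0.8]
gripper_width: 0.56
grasp_force: 0.0
```

Call:
send_rows(deltas="0 0 0 0; 0 0 0 0; 0 0 0 0; 0 0 0 0; 0 0 0 0", claw=0.3)

```text
t: 37.05
eef_pos: [0.5998, -0.0743, 0.0172]
tool_rot: [0.0, 0.998, -0.061, -0.0]
contact_force: [-0.2, -0.1, -1.8]
gripper_width: 0.484
grasp_force: 42.0
```

Call:
send_rows(deltas="0 0 -0.03 -4; 0 0 -0.06 -7; 0 0 -0.08 -7; 0 0 -0.08 -7; 0 0 -0.08 -7")

```text
t: 37.55
eef_pos: [0.5997, -0.0744, 0.0971]
tool_rot: [0.0, 1.0, -0.0, 0.0]
contact_force: [-0.8, -0.0, -2.5]
gripper_width: 0.481
grasp_force: 42.1
```

```bash
python3 go.py .469 -.327 .08 0
```

```text
now [ 0.5997 -0.0744  0.0971] -0.0 t 37.5 F [-0.8 -0.  -2.5] w 0.481
[-0.1306  0.2526  0.0171] spin -0.0
```

Call:
send_rows(deltas="-0.022 0.042 0 0; -0.044 0.084 0 0; -0.066 0.126 0 0; -0.088 0.168 0 0; -0.11 0.21 0 0")

```text
t: 38.05
eef_pos: [0.4877, -0.2853, 0.0955]
tool_rot: [-0.001, 1.0, 0.0, -0.001]
contact_force: [1.3, -0.7, -1.9]
gripper_width: 0.481
grasp_force: 42.1
```

Call:
send_rows(deltas="-0.0206 0.0426 0 0; -0.0206 0.0426 0.03 0; -0.0206 0.0426 0.03 0; -0.0206 0.0426 0.03 0")

```text
t: 38.45
eef_pos: [0.4685, -0.3254, 0.0659]
tool_rot: [-0.001, 1.0, 0.001, -0.001]
contact_force: [0.1, -0.0, -1.9]
gripper_width: 0.486
grasp_force: 42.1
```

```bash
python3 - <<'E'
from obj import *
p=shot('wrist','pl4');P=cloud(p)
print([tops(P,p['img'],z,(.41,.52,-.36,-.3),.008) for z in (.06,.075,.09)])
r=bot.masks_of(p,'yellow_tray')
if r:
  q=P[r[0]['mask']];q=q[abs(q[:,2]-.007)<.006];print(r[0]['confidence'],cv2.minAreaRect((q[:,:2]*1000).astype(np.float32)))
E
python3 go.py .469 -.327 .0155 0
```

```text
[[(496, -326, 41, 1, -89.7, np.int32(975)), (479, -351, 4, 1, 88.7, np.int32(74))], [(468, -330, 60, 57, -89.9, np.int32(20915))], [(469, -304, 24, 5, 7.9, np.int32(1427)), (469, -353, 23, 14, -0.2, np.int32(1749))]]
0.87 ((476.74072265625, -324.5000305175781), (88.38978576660156, 228.52468872070312), 89.55741882324219)
now [ 0.4703 -0.3255  0.0676] 0.1 t 38.5 F [ 0.7 -0.1 -1.2] w 0.482
[-0.0013  0.0015  0.0521] spin 0.1
```

View pics/pl4.png

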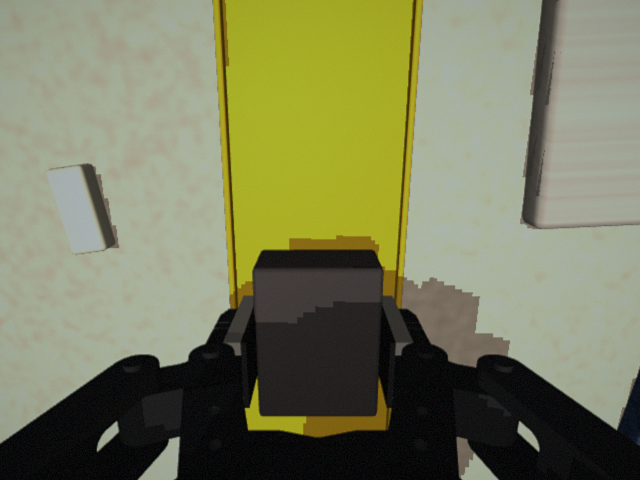

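Call:
send_rows(deltas="0 -0.0005 0.025 0; 0 -0.0005 0.042 0; 0 -0.0005 0.05 0; 0 -0.0005 0.0525 0; 0 -0.0005 0.0525 0")

```text
t: 39.05
eef_pos: [0.47, -0.3261, 0.0153]
tool_rot: [0.0, 1.0, 0.0, 0.0]
contact_force: [0.5, -0.7, -1.4]
gripper_width: 0.481
grasp_force: 42.0
```

Call:
send_rows(deltas="0 0 0 0; 0 0 0 0; 0 0 -0.01 0; 0 0 -0.04 0; 0 0 -0.08 0", claw=0.57)

```text
t: 39.55
eef_pos: [0.4682, -0.3258, 0.0952]
tool_rot: [-0.001, 1.0, 0.0, -0.001]
contact_force: [0.0, -0.0, -0.3]
gripper_width: 0.567
grasp_force: 0.0
```

```bash
python3 - <<'E'
from obj import *
p=shot('wrist');print(tops(cloud(p),p['img'],.028,(.3,.7,-.4,-.25),.006))
p=shot('side');P=cloud(p);print(tops(P,p['img'],.031,(.38,.72,-.17,.17)),tops(P,p['img'],.028,(.3,.7,.26,.4)),tops(P,p['img'],.028,(.3,.7,-.4,-.26)))
E
python3 go.py .62 -.22 .17 90
```

```text
[(469, -326, 56, 42, 0.1, np.int32(8116))]
[] [(520, 331, 59, 43, 0.1, np.int32(519)), (454, 330, 57, 42, 0.1, np.int32(580)), (388, 331, 58, 43, 0.5, np.int32(658))] [(471, -323, 56, 44, 2.8, np.int32(175))]
now [ 0.4728 -0.3283  0.1009] -0.0 t 39.6 F [ 0.8 -0.6 -0.1] w 0.572
[ 0.1472 -0.1084 -0.0691] spin -90.0
```

Call:
send_rows(deltas="0.03 -0.025 -0.03 0; 0.06 -0.05 -0.06 0; 0.09 -0.08 -0.06 0; 0.12 -0.105 -0.06 0; 0.12 -0.105 -0.06 0", claw=1)

```text
t: 40.15
eef_pos: [0.594, -0.2148, 0.1562]
tool_rot: [-0.001, 1.0, 0.004, 0.002]
contact_force: [-0.1, 0.7, -0.4]
gripper_width: 0.997
grasp_force: 0.0
```

Call:
send_rows(deltas="0 0 0 0; 0 0 0 0; 0 0 0 0")

```text
t: 40.45
eef_pos: [0.5881, -0.223, 0.1548]
tool_rot: [0.0, 1.0, -0.001, -0.0]
contact_force: [0.0, -0.3, 0.4]
gripper_width: 1.0
grasp_force: 0.0
```

```bash
cat > btn.py <<'E'
from h import *
p=shot('wrist','btn');P=cloud(p)
hsv=cv2.cvtColor(p['img'],cv2.COLOR_RGB2HSV)
r=bot.masks_of(p,'counter');print([x['confidence'] for x in r])
q=P[r[0]['mask']];q=q[abs(q[:,2]-.032)<.004];R=cv2.minAreaRect((q[:,:2]*1000).astype(np.float32));print(R)
m=(hsv[...,0]>6)&(hsv[...,0]<20)&(hsv[...,1]>170)&(np.hypot(P[...,0]-.63,P[...,1]+.22)<.05)
print(m.sum(),np.median(P[m],0),P[m].min(0),P[m].max(0))
print([(np.round(x['xyz'],4),x['confidence']) for x in bot.landmark_of(p,'button_top')+bot.landmark_of(p,'counter')])
E
python3 btn.py; python3 go.py .62 -.22 .17 0
```

```text
[0.97, 0.27]
((659.3018188476562, -220.6548309326172), (80.22946166992188, 60.183650970458984), 2.76334547996521)
422 [ 0.63804691 -0.22180669  0.02398108] [ 0.5970265  -0.2632204   0.02129775] [ 0.65843688 -0.18064024  0.28847426]
[(array([ 0.6424, -0.2246,  0.0284]), 0.8), (array([ 6.571e-01, -2.180e-01, -3.000e-04]), 0.88)]
now [ 0.5888 -0.2221  0.1549] -0.1 t 40.6 F [ 0.6  0.1 -0.9] w 1.002
[ 0.0312 -0.0022 -0.0151] spin -0.1
```

View pics/btn.png

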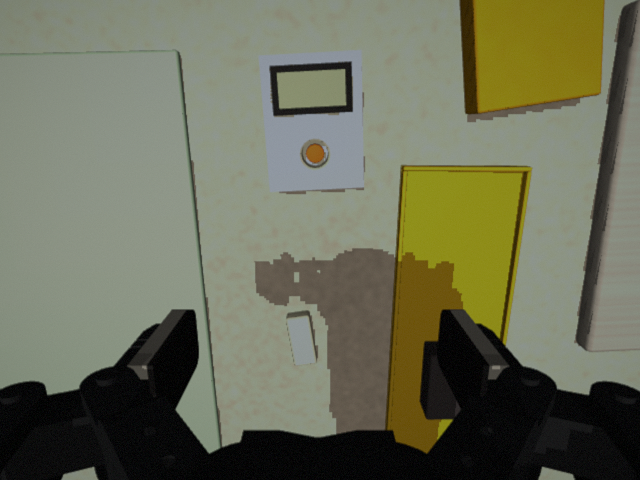

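Call:
send_rows(deltas="0 -0.045 -0.02 0; 0 -0.09 -0.04 0; 0 -0.135 -0.04 0; 0 -0.18 -0.04 0; 0 -0.225 -0.04 0")

```text
t: 41.15
eef_pos: [0.5891, 0.005, 0.1953]
tool_rot: [0.0, 1.0, -0.0, 0.0]
contact_force: [-0.0, -0.5, 0.0]
gripper_width: 1.0
grasp_force: 0.0
```

Call:
send_rows(deltas="0 -0.045 0 0; 0 -0.09 0 0; 0 -0.135 0 0; 0 -0.18 0 0; 0 -0.223 0 0")

```text
t: 41.65
eef_pos: [0.589, 0.2283, 0.195]
tool_rot: [-0.0, 1.0, -0.0, 0.0]
contact_force: [1.3, -0.5, 0.3]
gripper_width: 0.997
grasp_force: 0.0
```

Call:
send_rows(deltas="0 0 0 0; 0 0 0 0; 0 0 0 0; 0 0 0 0")

```text
t: 42.05
eef_pos: [0.5897, 0.2244, 0.1947]
tool_rot: [0.001, 1.0, -0.001, 0.0]
contact_force: [-0.3, -0.2, -0.3]
gripper_width: 0.998
grasp_force: 0.0
```

```bash
cat > sty.py <<'E'
from h import *
p=shot('wrist','sty');P=cloud(p)
hsv=cv2.cvtColor(p['img'],cv2.COLOR_RGB2HSV)
red=((hsv[...,0]<6)|(hsv[...,0]>172))&(hsv[...,1]>150)&(np.hypot(P[...,0]-.643,P[...,1]-.2265)<.06)
h=red&(abs(P[...,2]-.112)<.004)
print('head',h.sum(),cv2.minEnclosingCircle((P[h][:,:2]*1000).astype(np.float32)),P[h].mean(0),P[red][:,2].max())
s=(abs(P[...,2]-.06)<.003)&(np.hypot(P[...,0]-.643,P[...,1]-.2265)<.05)
print('stand',cv2.minAreaRect((P[s][:,:2]*1000).astype(np.float32)))
print([(n,np.round(x['xyz'],4),round(x['confidence'],2)) for n in ['stylus_grip','stylus_stand_hole0'] for x in bot.landmark_of(p,n)])
E
python3 sty.py; python3 go.py .643 .2265 .14 0  .643 .2265 .072 0
```

```text
head 2121 ((643.0241088867188, 225.56529235839844), 13.700457572937012) [0.64332343 0.22562022 0.11106709] 0.3284348896780995
stand ((643.16162109375, 225.68038940429688), (50.10810852050781, 50.097190856933594), 85.25199127197266)
[('stylus_grip', array([0.6454, 0.2248, 0.0836]), 0.81)]
now [0.5896 0.2253 0.1949] -0.1 t 42.2 F [-0.7 -1.  -0. ] w 1.0
[ 0.0534 -0.0013  0.0549] spin -0.1
[ 0.0534 -0.0013  0.1229] spin -0.1
```

View pics/sty.png

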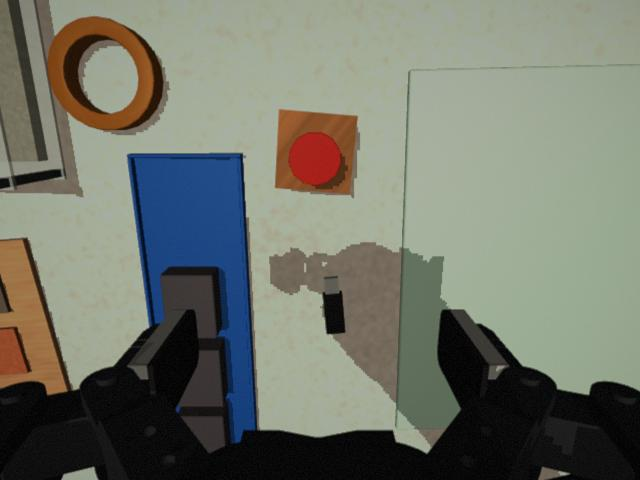

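Call:
send_rows(deltas="0.03 -0.0003 0.01 0; 0.0536 -0.0003 0.035 0; 0.0536 -0.0003 0.05 0; 0.0536 -0.0003 0.05 0; 0.0536 -0.0003 0.05 0")

```text
t: 42.7
eef_pos: [0.642, 0.2271, 0.1449]
tool_rot: [-0.0, 1.0, 0.0, -0.001]
contact_force: [-0.3, 0.1, 1.1]
gripper_width: 1.002
grasp_force: 0.0
```

Call:
send_rows(deltas="0 0 0 0; 0 0 0.03 0; 0 0 0.06 0; 0 0 0.072 0; 0 0 0.072 0")

```text
t: 43.2
eef_pos: [0.6417, 0.2267, 0.0719]
tool_rot: [0.0, 1.0, 0.0, -0.001]
contact_force: [-0.6, 0.7, 0.2]
gripper_width: 0.998
grasp_force: 0.0
```

```bash
python3 go.py .6433 .2257 .072 0
```

```text
now [0.6417 0.2267 0.0719] 0.0 t 43.2 F [-0.6  0.7  0.2] w 0.998
[ 0.0016  0.001  -0.0001] spin 0.0
```

Call:
send_rows(deltas="0.001 0.0005 0 0; 0.001 0.0005 0 0; 0.001 0.0005 0 0; 0.001 0.0005 0 0; 0.001 0.0005 0 0", claw=0.05, force=60)

```text
t: 43.7
eef_pos: [0.6444, 0.2267, 0.0737]
tool_rot: [-0.0, 1.0, -0.0, 0.001]
contact_force: [0.3, 0.5, 3.3]
gripper_width: 0.263
grasp_force: 58.4
```

Call:
send_rows(deltas="0 0 0 0; 0 0 0 0; 0 0 0 0; 0 0 0 0; 0 0 0 0")

```text
t: 44.2
eef_pos: [0.6445, 0.2268, 0.0736]
tool_rot: [-0.0, 1.0, 0.0, 0.001]
contact_force: [0.6, -0.7, 6.6]
gripper_width: 0.261
grasp_force: 58.4
```

Call:
send_rows(deltas="0 0 -0.02 0; 0 0 -0.05 0; 0 0 -0.09 0; 0 0 -0.09 0; 0 0 -0.09 0")

```text
t: 44.7
eef_pos: [0.644, 0.2265, 0.1634]
tool_rot: [-0.0, 1.0, 0.0, 0.001]
contact_force: [0.2, -0.3, -1.5]
gripper_width: 0.261
grasp_force: 58.6
```

```bash
python3 - <<'E'
from h import *
p=shot('scene','st1');P=cloud(p)
hsv=cv2.cvtColor(p['img'],cv2.COLOR_RGB2HSV)
o=bot.get_obs()['eef_pos']
red=((hsv[...,0]<6)|(hsv[...,0]>172))&(hsv[...,1]>150)&(np.hypot(P[...,0]-o[0],P[...,1]-o[1])<.05)&(P[...,2]>.065)
print(red.sum(),P[red].min(0),P[red].max(0))
u,v=map(int,px(p,o)); cv2.imwrite('pics/st1c.png',cv2.resize(p['img'][v-60:v+80,u-80:u+80,::-1],None,fx=4,fy=4))
print([(n,np.round(x['xyz'],4),round(x['confidence'],2)) for n in ['stylus_grip','stylus_tip'] for x in bot.landmark_of(p,n)])
E
python3 go.py .638 -.2218 .14 0
```

```text
31 [0.64011039 0.22368355 0.10008531] [0.65753764 0.23678409 0.20568996]
[('stylus_grip', array([0.6391, 0.2263, 0.1779]), 0.49), ('stylus_tip', array([0.646 , 0.2242, 0.1022]), 0.61)]
now [0.6427 0.2258 0.1609] 0.0 t 44.9 F [-0.9  0.1 -0.9] w 0.266
[-0.0048  0.4476  0.0209] spin 0.0
```

View pics/st1c.png

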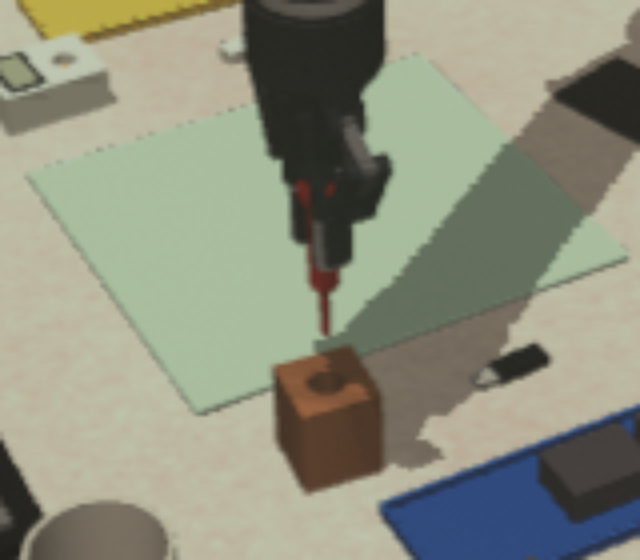

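Call:
send_rows(deltas="-0.001 0.045 0 0; -0.002 0.09 0 0; -0.003 0.135 0 0; -0.004 0.18 0 0; -0.004 0.225 0 0", force=80)

```text
t: 45.35
eef_pos: [0.6386, -0.0005, 0.1612]
tool_rot: [0.0, 1.0, 0.0, -0.001]
contact_force: [0.7, 0.5, -0.7]
gripper_width: 0.256
grasp_force: 78.0
```

Call:
send_rows(deltas="0 0.045 0 0; 0 0.09 0 0; 0 0.135 0 0; 0 0.18 0 0; -0.0008 0.2226 0 0")

```text
t: 45.85
eef_pos: [0.6379, -0.2232, 0.1611]
tool_rot: [-0.0, 1.0, -0.0, -0.001]
contact_force: [1.3, 1.1, -1.5]
gripper_width: 0.261
grasp_force: 78.0
```

Call:
send_rows(deltas="0 0 0.02 0; 0 0 0.03 0; 0 0 0.03 0; 0 0 0.03 0; 0 0 0.03 0")

```text
t: 46.35
eef_pos: [0.6398, -0.2196, 0.1334]
tool_rot: [-0.0, 1.0, 0.001, 0.0]
contact_force: [0.1, -0.6, -0.9]
gripper_width: 0.255
grasp_force: 78.1
```

```bash
cat > tip.py <<'E'
from h import *
def rays(p,u,v):
    M=np.linalg.inv(p['camera_from_world']);d=M[:3,:3]@np.array([(u-p['cx'])/p['fx'],-(v-p['cy'])/p['fy'],-1]);return M[:3,3],d/np.linalg.norm(d)
def tip(tz):
    o=bot.get_obs()['eef_pos'];A=np.zeros((3,3));b=np.zeros(3);ims=[]
    for c in ['scene','side']:
        p=shot(c);hsv=cv2.cvtColor(p['img'],cv2.COLOR_RGB2HSV)
        u,v=px(p,np.r_[o[:2],tz]);V,U=np.mgrid[0:480,0:640]
        red=((hsv[...,0]<7)|(hsv[...,0]>172))&(hsv[...,1]>120)&(abs(U-u)<15)&(abs(V-v)<25)
        rows=np.where(red.any(1))[0]; 
        ax=[(U[y][red[y]].mean(),y) for y in rows]
        print(c,'pred',round(u,1),round(v,1),'red rows',rows[[0,-1]] if len(rows) else None,'cols bottom',[round(a,1) for a,_ in ax[-4:]])
        if len(ax):
            C,d=rays(p,np.mean([a for a,_ in ax[-3:]]),ax[-1][1]+.5);m=np.eye(3)-np.outer(d,d);A+=m;b+=m@C
            for z in (tz,): print('   at z',z,(C+d*(z-C[2])/d[2]).round(4))
        x,y=int(u),int(v);ims.append(cv2.resize(p['img'][y-45:y+30,x-45:x+45,::-1],None,fx=4.4,fy=4.4,interpolation=cv2.INTER_CUBIC))
    cv2.imwrite('pics/tip%d.png'%(bot.get_obs()['t']*100),np.hstack(ims))
    print('tri',np.linalg.solve(A,b).round(4),'tcp',o.round(4))
if __name__=='__main__':
    import sys;tip(bot.get_obs()['eef_pos'][2]-.0675)
E
python3 tip.py; ls pics; python3 go.py .638 -.2218 .1 0
```

```text
scene pred 230.5 226.7 red rows [212 222] cols bottom [np.float64(230.0), np.float64(230.0), np.float64(230.0), np.float64(230.0)]
   at z 0.06594500042063434 [ 0.6328 -0.2427  0.0659]
side pred 322.7 174.0 red rows [149 173] cols bottom [np.float64(322.5), np.float64(323.0), np.float64(322.5), np.float64(323.0)]
   at z 0.06594500042063434 [ 0.6413 -0.222   0.0659]
tri [ 0.6384 -0.221   0.0732] tcp [ 0.6398 -0.2196  0.1334]
btn.png
lift1.png
lift1c.png
pl1.png
pl4.png
scene0.png
side0.png
st1.png
st1c.png
sty.png
tip4645.png
w1.png
now [ 0.6398 -0.2203  0.1337] 0.1 t 46.5 F [-0.4 -0.2 -1. ] w 0.254
[-0.0018  0.0015  0.0337] spin 0.1
```

Call:
send_rows(deltas="-0.0018 0.0015 0.01 0; -0.0018 0.0015 0.022 0; -0.0018 0.0015 0.025 0; -0.0018 0.0015 0.025 0; -0.0018 0.0015 0.025 0")

```text
t: 46.95
eef_pos: [0.6373, -0.2226, 0.1076]
tool_rot: [-0.0, 1.0, 0.0, -0.0]
contact_force: [1.0, -0.1, -0.9]
gripper_width: 0.254
grasp_force: 78.1
```

```bash
python3 tip.py; cp pics/tip*.png /tmp/; python3 go.py .638 -.2218 .096 0 .638 -.2218 .0865 0; ls pics|grep tip
```

```text
scene pred 231.8 233.4 red rows [219 232] cols bottom [np.float64(231.0), np.float64(231.0), np.float64(231.0), np.float64(232.0)]
   at z 0.04011003639969733 [ 0.6366 -0.2281  0.0401]
side pred 324.0 182.2 red rows [158 173] cols bottom [np.float64(324.0), np.float64(324.0), np.float64(323.5), np.float64(324.0)]
   at z 0.04011003639969733 [ 0.6696 -0.26    0.0401]
tri [ 0.6409 -0.221   0.0562] tcp [ 0.6373 -0.2226  0.1076]
now [ 0.6376 -0.2227  0.1082] 0.0 t 47.0 F [-0.5 -0.5  0. ] w 0.257
[ 0.0004 -0.0009  0.0122] spin 0.0
[ 0.0004 -0.0009  0.0217] spin 0.0
tip4645.png
tip4705.png
```

Call:
send_rows(deltas="0.0004 -0.0008 0.006 0; 0.0004 -0.0008 0.012 0; 0.0004 -0.0008 0.016 0; 0.0004 -0.0008 0.018 0; 0.0004 -0.0008 0.018 0")

```text
t: 47.55
eef_pos: [0.6378, -0.2218, 0.0897]
tool_rot: [-0.0, 1.0, 0.0, 0.0]
contact_force: [-0.3, 0.8, 1.8]
gripper_width: 0.255
grasp_force: 78.1
```

Call:
send_rows(deltas="0 0 0.0015 0; 0 0 0.003 0; 0 0 0.003 0; 0 0 0.003 0")

```text
t: 47.95
eef_pos: [0.6383, -0.2219, 0.0876]
tool_rot: [0.0, 1.0, 0.0, 0.001]
contact_force: [0.1, 0.5, 5.0]
gripper_width: 0.258
grasp_force: 78.2
```

Call:
send_rows(deltas="0 0 0.001 0; 0 0 0.0015 0; 0 0 0.0015 0; 0 0 0.0015 0")

```text
t: 48.35
eef_pos: [0.6393, -0.222, 0.0872]
tool_rot: [0.0, 1.0, 0.0, 0.002]
contact_force: [-0.6, 0.4, 9.8]
gripper_width: 0.254
grasp_force: 78.3
```

Call:
send_rows(deltas="0 0 -0.02 0; 0 0 -0.05 0; 0 0 -0.074 0; 0 0 -0.074 0; 0 0 -0.074 0")

```text
t: 48.85
eef_pos: [0.6374, -0.222, 0.1591]
tool_rot: [0.0, 1.0, -0.0, -0.0]
contact_force: [-0.3, -1.0, -0.6]
gripper_width: 0.259
grasp_force: 78.1
```

```bash
python3 tip.py; python3 go.py .6432 .2257 .16 0
```

```text
scene pred 230.2 218.6 red rows [204 217] cols bottom [np.float64(230.0), np.float64(230.0), np.float64(230.0), np.float64(230.0)]
   at z 0.09160846203811318 [ 0.6358 -0.2282  0.0916]
side pred 324.0 165.5 red rows [141 155] cols bottom [np.float64(324.0), np.float64(324.0), np.float64(324.0), np.float64(324.0)]
   at z 0.09160846203811318 [ 0.6761 -0.2674  0.0916]
tri [ 0.6406 -0.2197  0.1096] tcp [ 0.6374 -0.222   0.1591]
now [ 0.6366 -0.2218  0.1577] 0.0 t 49.0 F [-0.2 -0.7 -0.6] w 0.256
[ 0.0067 -0.4475 -0.0023] spin 0.0
```

Call:
send_rows(deltas="0.001 -0.045 0 0; 0.002 -0.09 0 0; 0.003 -0.135 0 0; 0.004 -0.18 0 0; 0.005 -0.225 0 0")

```text
t: 49.45
eef_pos: [0.6415, 0.0047, 0.1577]
tool_rot: [0.0, 1.0, -0.0, -0.001]
contact_force: [0.0, -0.0, -0.9]
gripper_width: 0.254
grasp_force: 78.2
```

Call:
send_rows(deltas="0.002 -0.045 0 0; 0.0025 -0.09 0 0; 0.0027 -0.135 0 0; 0.0027 -0.18 0 0; 0.0027 -0.223 0 0")

```text
t: 49.95
eef_pos: [0.6442, 0.2278, 0.1576]
tool_rot: [0.0, 1.0, 0.0, -0.001]
contact_force: [0.2, -0.4, 0.1]
gripper_width: 0.259
grasp_force: 78.2
```

Call:
send_rows(deltas="0 0 0 0; 0 0 0.01 0; 0 0 0.015 0; 0 0 0.015 0; 0 0 0.015 0")

```text
t: 50.45
eef_pos: [0.6455, 0.2243, 0.1436]
tool_rot: [0.001, 1.0, -0.001, -0.0]
contact_force: [0.5, 0.8, -0.1]
gripper_width: 0.258
grasp_force: 78.2
```

```bash
python3 tip.py; python3 go.py .6443 .2262 .08 0
```

```text
scene pred 295.3 311.5 red rows [295 311] cols bottom [np.float64(295.0), np.float64(295.0), np.float64(295.5), np.float64(295.5)]
   at z 0.07610133861135668 [0.6455 0.2244 0.0761]
side pred 185.5 244.7 red rows [220 244] cols bottom [np.float64(184.0), np.float64(184.0), np.float64(185.0), np.float64(185.0)]
   at z 0.07610133861135668 [0.6473 0.2249 0.0761]
tri [0.6461 0.2256 0.0772] tcp [0.6455 0.2243 0.1436]
now [0.6457 0.2251 0.1444] -0.1 t 50.5 F [ 0.5  0.2 -0.6] w 0.258
[-0.0014 -0.0011  0.0644] spin -0.1
```

```bash
ls -t pics | head -1; cp pics/$(ls -t pics|head -1) pics/hole.png
```

```text
tip5055.png
```

View pics/hole.png

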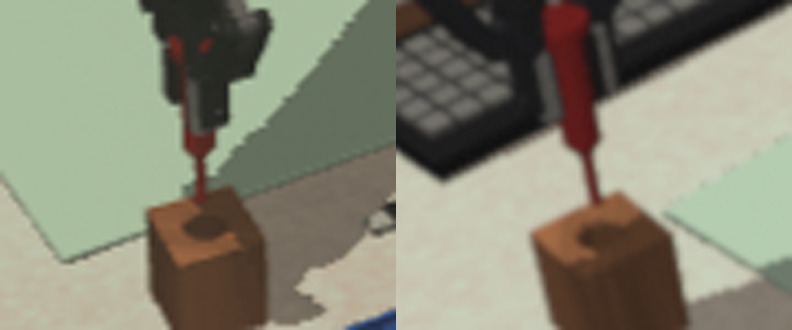

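Call:
send_rows(deltas="-0.0018 -0.0008 0 0; -0.0018 -0.0008 0.01 0; -0.0018 -0.0008 0.022 0; -0.0018 -0.0008 0.032 0; -0.0018 -0.0008 0.032 0")

```text
t: 51.05
eef_pos: [0.6421, 0.2262, 0.1096]
tool_rot: [0.001, 1.0, 0.0, -0.002]
contact_force: [0.1, -0.5, -0.4]
gripper_width: 0.26
grasp_force: 78.2
```

```bash
python3 go.py .6439 .2259 .0745 0
```

```text
now [0.6421 0.2262 0.1096] 0.0 t 51.0 F [ 0.1 -0.5 -0.4] w 0.26
[0.0018 0.0003 0.0351] spin 0.0
```

Call:
send_rows(deltas="0.0012 0 0.008 0; 0.0012 0 0.016 0; 0.0012 0 0.022 0; 0.0012 0 0.026 0; 0.0012 0 0.026 0")

```text
t: 51.55
eef_pos: [0.6443, 0.2268, 0.0855]
tool_rot: [0.0, 1.0, 0.0, -0.001]
contact_force: [0.0, -1.1, 0.0]
gripper_width: 0.257
grasp_force: 78.2
```

Call:
send_rows(deltas="0 0 0.004 0; 0 0 0.008 0; 0 0 0.0085 0; 0 0 0.009 0; 0 0 0.009 0")

```text
t: 52.05
eef_pos: [0.6448, 0.227, 0.0774]
tool_rot: [-0.0, 1.0, 0.0, 0.0]
contact_force: [-0.1, 0.6, -0.7]
gripper_width: 0.26
grasp_force: 78.2
```

Call:
send_rows(deltas="0 0 0.0015 0; 0 0 0.003 0; 0 0 0.003 0; 0 0 0.003 0")

```text
t: 52.45
eef_pos: [0.6447, 0.2269, 0.0742]
tool_rot: [0.0, 1.0, 0.0, -0.0]
contact_force: [-0.1, -0.8, -0.5]
gripper_width: 0.256
grasp_force: 78.2
```

Open gently (sub-mm from the floor), then rise straight up.

Call:
send_rows(deltas="0 0 0.0005 0; 0 0 0.0005 0; 0 0 0.0005 0; 0 0 0.0005 0; 0 0 0.0005 0", claw=1)

```text
t: 52.95
eef_pos: [0.6448, 0.227, 0.0739]
tool_rot: [-0.0, 1.0, 0.0, 0.0]
contact_force: [-0.8, 0.8, -0.3]
gripper_width: 1.0
grasp_force: 0.0
```

Call:
send_rows(deltas="0 0 0 0; 0 0 -0.02 0; 0 0 -0.05 0; 0 0 -0.09 0; 0 0 -0.1 0")

```text
t: 53.45
eef_pos: [0.6469, 0.2283, 0.1788]
tool_rot: [-0.002, 1.0, -0.0, 0.003]
contact_force: [0.8, 0.6, 0.9]
gripper_width: 0.999
grasp_force: 0.0
```

Call:
send_rows(deltas="-0.04 0 -0.02 0; -0.055 0 -0.02 0; -0.055 0 -0.02 0; -0.055 0 -0.02 0; -0.055 0 -0.02 0")

```text
t: 53.95
eef_pos: [0.5905, 0.2264, 0.1932]
tool_rot: [0.0, 1.0, -0.0, -0.0]
contact_force: [0.4, -0.1, 0.8]
gripper_width: 1.0
grasp_force: 0.0
```

```bash
python3 sty.py
python3 - <<'E'
from obj import *
p=shot('side','fin');P=cloud(p);print(tops(P,p['img'],.031,(.38,.72,-.17,.17)),tops(P,p['img'],.028,(.3,.7,.26,.4)),tops(P,p['img'],.028,(.3,.7,-.4,-.26)))
for n in ['eraser','usb_stick','note_block','tape_roll']: print(n,[(np.round(x['xyz'],3)) for x in bot.landmark_of(p,n)[:1]])
E
```

```text
head 2150 ((643.5643310546875, 226.48667907714844), 13.873764991760254) [0.64384722 0.22654776 0.11107219] 0.32698436032463907
stand ((643.2159423828125, 225.67535400390625), (50.2456169128418, 50.04637145996094), 85.10570526123047)
[('stylus_grip', array([0.6445, 0.2266, 0.0834]), 0.8), ('stylus_stand_hole0', array([0.6473, 0.2269, 0.0855]), 0.28)]
[] [(520, 330, 58, 42, 0.2, np.int32(520)), (454, 329, 60, 43, -0.8, np.int32(582)), (388, 330, 57, 43, 0.0, np.int32(649))] [(472, -322, 59, 43, 2.5, np.int32(179))]
eraser [array([ 0.496, -0.212, -0.   ])]
usb_stick [array([ 0.507,  0.21 , -0.003])]
note_block [array([ 0.707, -0.354,  0.002])]
tape_roll [array([ 0.693,  0.38 , -0.002])]
```

View pics/fin.png

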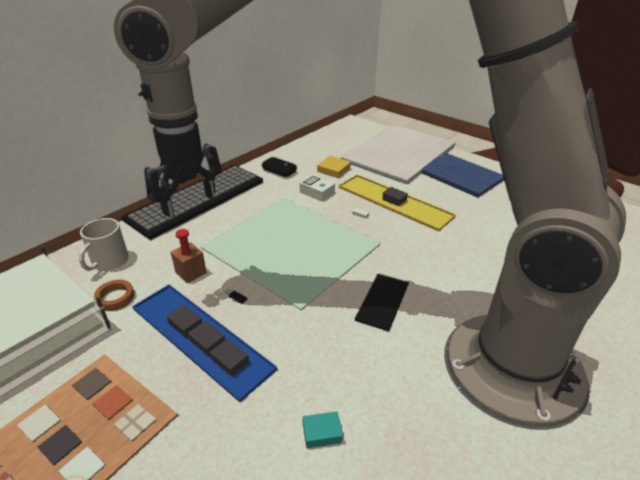

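```bash
python3 -c "
from station import bot
print(bot.hand_in())"
```

```text
the job is handed in; nothing more can be done
None
```

The job is handed in at about 54 s on the robot's clock: three rough samples lie flat in the blue tray and one polished sample in the yellow. The button was pressed to its stop and the stylus stands tip down in its stand; the polished sample dragged about a quarter as hard as the rough ones, though more than 0.14 predicts.

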